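Rebuild the slab-scoring roller on its upright axle and lock it

TASK

Put the cleaned slab-scoring roller back together on its upright axle: first the taller of the two spacer sleeves, then the scoring wheel, then the slotted locking bushing on top. Bring the bushing over the axle's cross pin, push it down against the spring, turn it and let it spring back so that the pin sits in one of its grooves and the stack stays locked. Feel your way and never press or twist a part against the axle with more than 60 N; leave the shorter sleeve and everything else where it is.

Things in the scene. Friction and masses are not known exactly. Their poses are not given: they have to be found in the camera images.
- stand: Bench stand, fixed: round beech block, 100 mm across, 22 mm high, with a steel flange and an upright steel axle in its middle. Origin on the axle's axis at table height, z up along the axle. The axle is 25 mm thick up to 76.5 mm and bevelled to 79.5 mm; above that a 14 mm neck with a tapered end reaches 104.5 mm. The axle is clamped and does not turn with the parts.
- seat_centre (a point): Point of the stand on its axis, 42 mm up: top of the unloaded spring seat, a steel disc 40 mm across round the axle. Loaded, it sinks up to 10 mm: it gives from 5 N, 1 N more for each mm, then meets a hard stop. This point does not sink with it.
- pin_centre (a point): Point of the stand on its axis, 95 mm up: middle of the level cross pin through the neck, 5 mm thick, reaching 12 mm out on both sides. The pin's direction is not measured (this point's axes are the stand's) and differs each time: anywhere within 40 degrees either side of the stand's x axis. Find it by feel or by eye.
- tall_sleeve_mid (a point): Centre of the taller spacer sleeve, standing upright on the table: steel tube, 42 mm outside, 27 mm bore, 28 mm high. It goes on first and sets the wheel's height. Seated, the axle stands 62.5 mm above its lower end, so take it by its upper half to keep the palm clear.
- short_sleeve_mid (a point): Centre of the shorter spacer sleeve, standing upright: 42 mm outside, 27 mm bore, 18 mm high. Not used, not to be moved.
- wheel_mid (a point): Centre (6 mm above its underside) of the scoring wheel, lying flat: steel disc 70 mm across and 4 mm thick at the bottom, with a hub 42 mm across rising from it to 12 mm in all, 27 mm bore right through. Take it by the hub; it goes on hub up.
- bushing_mid (a point): Centre (half-way up) of the locking bushing, standing plate up: steel, 46 mm across, 17 mm high, two flats 40 mm apart, facing its +y and -y, to grip it by. Lower 10 mm bored to 28 mm. Centre heights above the table, sleeve and wheel in place: 96 mm while the plate rests on the pin, 90.5 mm once the slot has dropped over the pin onto the wheel, 86.5 mm when locked.
- bushing_top (a point): Middle of the bushing's top plate, 7 mm thick: 16 mm hole and one slot across it, 7 mm wide, 28 mm long, along the bushing's x axis, to pass the pin; on top, at 60 and 120 degrees from the slot, two 6 mm wide, 2.5 mm deep grooves for the pin. Pushed 6.5 mm below its free height on the wheel (about 9 N) the plate is under the pin and can be turned 60 degrees either way.
- stamp: Wooden hand stamp with a knob, 30x50x68 mm, a bystander; origin under it.
- mallet: Beech mallet, 189 mm long, a bystander; origin under its middle.
- tin: Dark cocoa tin, 68 mm across, 91 mm high, a bystander; origin under it.
- offcut: Offcut of nut slab, 51x65x17 mm, a bystander; origin under it.
Things that resemble listed ones, but are neither listed nor needed, are in the scene too. Leave any purple look-alike of the part that bears bushing_mid alone.

How it is judged:
On the way, in this order (a step that is already met when the one before it is completed fails the run):
1. the taller sleeve is threaded down onto the spring seat (z of tall_sleeve_mid in the frame of stand between 0.053 and 0.059 m and horizontal distance between tall_sleeve_mid and stand below 0.003 m), for 0.2 s.
2. the wheel is threaded down onto the sleeve (z of wheel_mid in the frame of stand between 0.073 and 0.079 m and horizontal distance between wheel_mid and stand below 0.003 m), for 0.2 s.
3. the bushing has dropped over the cross pin onto the wheel (z of bushing_mid in the frame of stand below 0.092 m and horizontal distance between bushing_mid and stand below 0.003 m), for 0.05 s.
At the end, for the whole second after the job is handed in: Tall sleeve, wheel and bushing are on the axle in this order, centres within 3 mm of its axis and 52, 72 and 86.5 mm above the stand's foot (each within 1.5 mm), that is 4 mm into the spring, held by the pin in the bushing's groove; bushing upright within 3.5 degrees and at rest (z of tall_sleeve_mid in the frame of stand between 0.0505 and 0.0535 m and horizontal distance between each of tall_sleeve_mid, wheel_mid, bushing_mid and stand below 0.003 m and z of wheel_mid in the frame of stand between 0.0705 and 0.0735 m and z of bushing_mid in the frame of stand between 0.085 and 0.088 m and angle between bushing_mid's own z axis and vertical below 0.06 rad and linear speed of bushing below 0.01 m/s); the robot touches nothing.
It fails at once if the bushing is pressed or twisted against the axle or its pin with more than 60 N (contact force between bushing and stand above 60 N).
It fails at once if the sleeve is pushed onto the stand with more than 60 N (contact force between tall_sleeve and stand above 60 N).
It fails at once if the wheel is pushed onto the axle with more than 60 N (contact force between wheel and stand above 60 N).
It fails at once if the shorter sleeve or a bystander is moved by more than 30 mm (distance of any of short_sleeve_mid, stamp, mallet, tin, offcut from where it was at the start of the episode above 0.03 m).
It also fails if it takes over 72 s, if anything falls off the work surface, if the arm or the gripper's body presses on something with over 40 N, if the wrist force passes 120 N, or if a joint passes its speed limit or range.

ROBOT

A 6-joint arm with a two-finger parallel gripper is mounted at the origin on a cart in front of the work surface, level with it; the furniture and walls round the work are solid. World frame = base frame: x ahead of the robot, y to its left, z up, the work surface at z = 0. Lengths are in m, angles in rad, forces in N, time in s.
With the tool pointing down it reaches from about 0.35 to 0.775 m from the base axis. Payload 5.5 kg.
Tool frame: the origin (TCP) lies at the very end of the fingers, on their centre line; the grasp point (between the pads) lies 19 mm behind it; z points along the fingers, y is the direction in which the jaws open and shut (so a half turn about z gives the same grasp; the last joint's range is limited). The gripper opens to 85 mm and grips with 20 to 120 N. Pads are 22 mm wide; open, the fingers measure 114 mm over their backs; the gripper's body (76 mm by 85 mm) begins 54 mm behind the grasp point. The pads swing forward as they close: fully open they stand 13 mm farther back than shut.
Start: joints at [0.973, 0.313, 0.046, 1.304, 0, 1.431], TCP at [0.254, 0.516, 0.231] pointing down, gripper open.
Joint ranges: [-2.76, 2.76], [-0.86, 1.69], [-1.03, 1.26], [-2.2, 2.34], [-1.47, 1.5], [-3.14, 3.14]. Speed limits (rad/s): [2.57, 2.57, 3.14, 3.14, 3.14, 3.14].

INTERFACE

Orientations are given as a unit quaternion [w, x, y, z].
In Python, from workcell import get_state, vision, workorder, silhouettes, tip_of gives the robot as it stands.
- The arm moves only by the shell command python3 -m inch 'ROWS' [FORCE]. ROWS is JSON, a list of rows, each a list of 7 numbers: the shift along the tool's x, y, z in cm, then the turn, a rotation vector about the tool's x, y, z in degrees, then the finger opening in cm, from 0 to 8.54. In form: [[dx, dy, dz, rx, ry, rz, hand], ...]. A call has 1 to 5 rows; each row shifts and turns the commanded pose from where the row before left it, along the tool's axes as they then stand; what a row does not reach is not made up. A row lasts 1/10 s, in which the tool goes at most 50 mm and 8.59 degrees, less where a joint would pass 70% of its speed; a pose out of reach is approached as far as the arm can. A call with a gripper value outside its range is refused whole. The fingers move at their own pace and stop on an object; FORCE is the grip in N (left out, the last holds). Time passes only in rows, so rows that do not move let the fingers close. It gives the time, the measured TCP pose, the force and the opening at its end, in the units of the state.
- get_state(): the state, without advancing time (a new reading comes with each control period).
- vision.read_camera(name): name is "scene" or "top"; returns a dict with "pixels" (384x512x3 uint8, red, green, blue), "depth" (384x512 float32, m along the optical axis (not along the pixel's ray), 0 where there is no reading), "mtx" (3x3 intrinsics, pixels), "k1" (the pictures are not rectified: a ray, as slopes to the right and down, at radius r is drawn at 1 + k1 r^2 times it, then the intrinsics apply), "T" (4x4, takes a point from camera to world coordinates). Camera axes: x right, y up, looking along -z (the intrinsics and any distortion apply to the point x, -y, -z); pixel columns grow to the right and rows downward; lengths in m; the calibration is good to about 2 mm. A picture is of the moment at which its call begins.
- workorder.hand_in(): hands the job in, once; it reports no verdict.
Trained networks look in a picture, given as the dict that the camera call returned (one of the last four; its "shot" number tells which), for a name from the list of things; names that differ only in an ending like _2 or _b are one class to them, and where a whole thing is asked for, a point or a joint stands for the part that bears it (a point fixed in the world has none). Each returns a list of dicts, best first, with "confidence" (0 to 1); they miss things now and then, are a little off and sometimes report something else, mostly with a low value. They report only what shows in the picture. A call takes as long as a camera call. They do not tell look-alikes from the thing itself.
- silhouettes(picture, label): "mask" (384x512 bool, what is visible of it) and "location" ([column, row] in pixels, amid what is visible of it).
- tip_of(picture, label): "location" ([column, row] in pixels: a listed point, or the origin of a listed thing).
The state is a dict: "clock": time; "joint_pos": joint angles; "qvel": joint speeds; "tau": joint torques, N m; "tcp_pos": TCP position; "orientation": TCP orientation; "wrist_force": force on the tool from outside, world axes, zero at the start; "ft_torque": the same for the moment, N m; "finger_gap": finger opening in m.
Only numpy, scipy, OpenCV 4.12 (cv2) and the standard library are available. Lean on these libraries where they do the work, as an engineer would, in place of code of your own. Each camera call takes 0.05 s, during which the arm holds its last target.

## Working session

There is one attempt and no reset: what is moved stays moved. The work goes in short steps, Python scripts to look and compute and a shell command to move; the robot and the scene stay as the last step left them, time stands still between calls to the robot, and variables do not carry over. Pictures are saved under pics/ and viewed, and the job is handed in when it is done.

```bash
ls; mkdir -p pics; cat > h.py <<'E'
import numpy as np, cv2
from workcell import get_state, vision, workorder, silhouettes, tip_of
def save(p,name,crop=None,scale=1):
    im=p["pixels"][:,:,::-1]
    if crop: im=im[crop[1]:crop[3],crop[0]:crop[2]]
    im=cv2.resize(im,None,fx=scale,fy=scale,interpolation=cv2.INTER_CUBIC) if scale!=1 else im
    cv2.imwrite("pics/"+name,im)
def ray(p,uv):
    K=p["mtx"];x=(uv[0]-K[0,2])/K[0,0];y=(uv[1]-K[1,2])/K[1,1]
    rd=np.hypot(x,y);r=rd
    for _ in range(30): r=rd/(1+p["k1"]*r*r)
    f=r/rd if rd>0 else 1
    d=np.array([x*f,-y*f,-1]); T=np.array(p["T"])
    return T[:3,3],T[:3,:3]@d
def atz(p,uv,z):
    o,d=ray(p,uv); return o+d*(z-o[2])/d[2]
def bydepth(p,uv):
    o,d=ray(p,uv); return o+d*p["depth"][int(round(uv[1])),int(round(uv[0]))]
def proj(p,X):
    T=np.array(p["T"]);c=T[:3,:3].T@(np.array(X)-T[:3,3]);x=c[0]/-c[2];y=-c[1]/-c[2]
    s=1+p["k1"]*(x*x+y*y);K=p["mtx"];return np.array([K[0,0]*x*s+K[0,2],K[1,1]*y*s+K[1,2]])
def cloud(p):
    K=np.array(p["mtx"]);u,v=np.meshgrid(np.arange(512),np.arange(384))
    x=(u-K[0,2])/K[0,0];y=(v-K[1,2])/K[1,1];rd=np.hypot(x,y)+1e-12;r=rd.copy()
    for _ in range(30): r=rd/(1+p["k1"]*r*r)
    f=r/rd;D=p["depth"];T=np.array(p["T"])
    P=np.stack([x*f*D,-y*f*D,-D],-1)@T[:3,:3].T+T[:3,3]
    P[D==0]=np.nan; return P
E
cat > a.py <<'E'
from h import *
s=get_state(); print(s["clock"],s["tcp_pos"],s["orientation"],s["wrist_force"],s["finger_gap"])
for n in ["scene","top"]:
    p=vision.read_camera(n); print(n,p["mtx"].tolist() if hasattr(p["mtx"],'tolist') else p["mtx"],p["k1"],np.round(p["T"],3).tolist()); save(p,n+"0.png",None,1.5)
    for l in ["stand","pin_centre","tall_sleeve_mid","short_sleeve_mid","wheel_mid","bushing_mid","bushing_top","stamp","mallet","tin","offcut"]:
        for q in tip_of(p,l)[:3]:
            print(l,np.round(q["location"],1),round(q["confidence"],2),np.round(bydepth(p,q["location"]),3))
E
python3 a.py
```

```text
pics
0.0 [0.25385595 0.51537433 0.23042521] [-3.41414365e-04  2.26912716e-01  9.73914686e-01 -8.28665755e-04] [-1.19204951 -1.01071757  0.37369496] 0.08540111974601737
scene [[496.7531195515544, 0.0, 254.50479065635182], [0.0, 496.7531195515544, 186.53344443272863], [0.0, 0.0, 1.0]] -0.19134253021954195 [[-0.895, 0.249, -0.37, 0.086], [-0.446, -0.53, 0.722, 1.267], [-0.017, 0.811, 0.585, 0.936], [0.0, 0.0, 0.0, 1.0]]
stand [327.2 196.9] 0.79 [0.44  0.093 0.021]
pin_centre [325.7 168.6] 0.57 [0.459 0.071 0.106]
tall_sleeve_mid [283.2 260.5] 0.52 [0.447 0.41  0.029]
short_sleeve_mid [275.7 164.3] 0.47 [ 0.671 -0.034 -0.   ]
wheel_mid [262.3 182.1] 0.54 [0.666 0.081 0.001]
wheel_mid [302.7 235.2] 0.23 [0.443 0.284 0.016]
bushing_mid [302.1 237.1] 0.59 [0.441 0.294 0.018]
bushing_top [300.1 233.7] 0.65 [0.457 0.269 0.005]
bushing_top [293.7 171.8] 0.53 [0.59  0.    0.014]
stamp [324.7 165.4] 0.7 [ 0.504 -0.062  0.026]
stamp [247.8 285.8] 0.66 [0.493 0.522 0.02 ]
mallet [323.  195.2] 0.2 [0.454 0.091 0.021]
tin [254.2 144.6] 0.78 [ 0.778 -0.085  0.024]
tin [323.5 195.8] 0.21 [0.45  0.098 
[... 602 characters left out ...]
1]
short_sleeve_mid [345.9 174.8] 0.64 [ 0.675 -0.022 -0.002]
wheel_mid [198.8 257.6] 0.73 [ 0.455  0.39  -0.001]
wheel_mid [302.5 181.5] 0.68 [ 0.659  0.1   -0.006]
bushing_mid [337.5 206.1] 0.65 [ 0.587  0.007 -0.   ]
bushing_mid [239.  257.5] 0.61 [0.452 0.281 0.001]
bushing_mid [350.4 179.6] 0.56 [ 0.66  -0.033  0.003]
bushing_top [241.5 254.4] 0.73 [0.46  0.274 0.014]
bushing_top [338.1 207. ] 0.65 [0.584 0.005 0.001]
stamp [151.6 239.7] 0.48 [0.502 0.504 0.063]
mallet [316.6 136.9] 0.63 [0.782 0.058 0.016]
tin [373.4 138. ] 0.83 [ 0.765 -0.091  0.049]
offcut [129.9 231.1] 0.82 [0.53  0.574 0.012]
offcut [239.  253.1] 0.69 [0.464 0.28  0.015]
offcut [316.  136.3] 0.4 [0.782 0.06  0.022]
```

View pics/scene0.png

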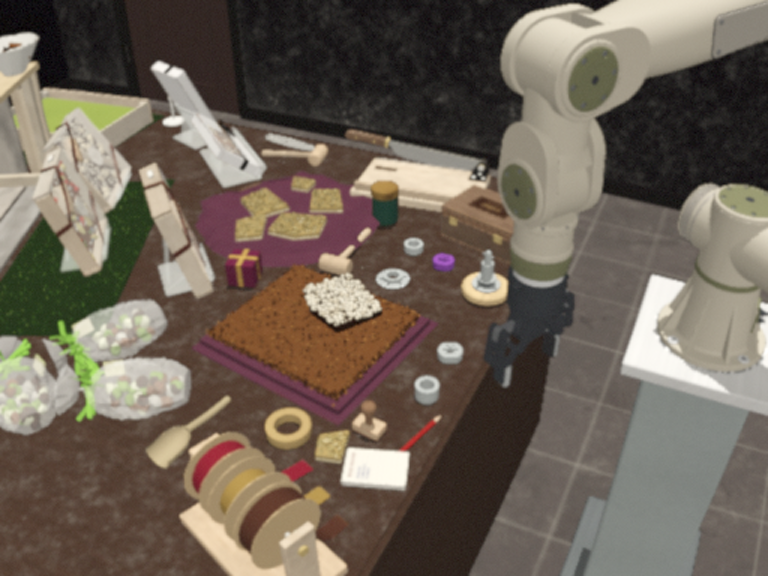

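View pics/top0.png

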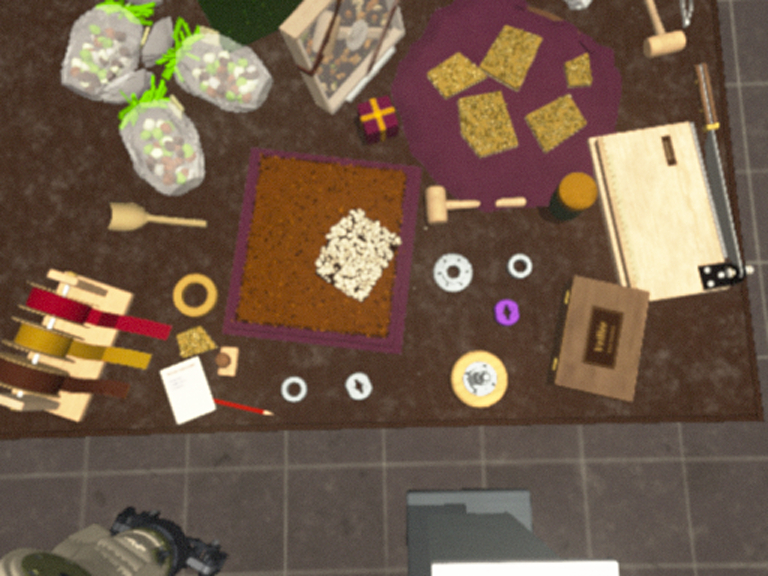

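Scene view: the stand is at about (485,280). Two grey rings are at (427,388) and (413,245), the wheel at (392,278), the grey bushing at (450,352) and a purple look-alike at (443,262). In the top view the rings are at (293,389) and (519,266), the wheel at (453,272), the bushing at (359,386), the purple one at (507,312) and the stand at (480,379).

The tall sleeve could be either of the two grey rings, so their heights decide. The bushing is the grey slotted one, not the purple one.

```bash
cat > b.py <<'E'
from h import *
t=vision.read_camera("top"); s=vision.read_camera("scene")
ct=cloud(t);cs=cloud(s)
for nm,(x,y) in dict(ringA=(.447,.40),ringB=(.665,-.03),wheel=(.655,.1),bush=(.45,.28),purple=(.585,.005),stand=(.46,.07)).items():
    for cn,c in (("top",ct),("scene",cs)):
        m=np.hypot(c[...,0]-x,c[...,1]-y)<.06
        z=c[m][:,2]; print(nm,cn,m.sum(),np.round(np.nanpercentile(z,[2,10,50,90,95,98,100]),4))
ims=[]
for (u,v) in [(196,258),(239,257),(302,181),(320,252),(346,177),(338,208)]:
    im=t["pixels"][v-28:v+28,u-28:u+28,::-1]; ims.append(cv2.resize(im,(260,260),interpolation=cv2.INTER_CUBIC))
cv2.imwrite("pics/crops_top.png",np.vstack([np.hstack(ims[:3]),np.hstack(ims[3:])]))
ims=[]
for (u,v) in [(285,260),(300,235),(262,186),(325,180),(276,164),(296,174)]:
    im=s["pixels"][v-28:v+28,u-28:u+28,::-1]; ims.append(cv2.resize(im,(260,260),interpolation=cv2.INTER_CUBIC))
cv2.imwrite("pics/crops_scene.png",np.vstack([np.hstack(ims[:3]),np.hstack(ims[3:])]))
np.savez("t0.npz",**{k:np.array(t[k]) for k in("pixels","depth","mtx","k1","T")});np.savez("s0.npz",**{k:np.array(s[k]) for k in("pixels","depth","mtx","k1","T")})
E
python3 b.py
```

```text
ringA top 1568 [-0.0067 -0.0045 -0.0009  0.0056  0.0258  0.0285  0.0329]
ringA scene 1666 [-0.493  -0.3616 -0.0005  0.016   0.0263  0.0284  0.0313]
ringB top 1415 [-0.007  -0.0046 -0.0012  0.0045  0.0151  0.0178  0.0223]
ringB scene 524 [-0.0033 -0.0016  0.0017  0.0151  0.0186  0.0208  0.0247]
wheel top 1417 [-0.0061 -0.0041 -0.0005  0.0053  0.0094  0.0119  0.0168]
wheel scene 641 [-0.0033 -0.0016  0.0019  0.0088  0.0118  0.0131  0.017 ]
bush top 1554 [-0.0065 -0.0044 -0.001   0.0125  0.0159  0.0181  0.0217]
bush scene 1385 [-0.6568 -0.4357 -0.0007  0.0122  0.0167  0.0185  0.0225]
purple top 1468 [-0.0067 -0.0045 -0.0011  0.0124  0.0157  0.0178  0.0216]
purple scene 588 [-0.0033 -0.0018  0.0015  0.0164  0.0185  0.0197  0.0214]
stand top 1544 [-0.0052 -0.0023  0.0193  0.0393  0.0714  0.0941  0.1067]
stand scene 862 [-0.0049 -0.0005  0.022   0.0652  0.0811  0.0972  0.1089]
```

View pics/crops_top.png

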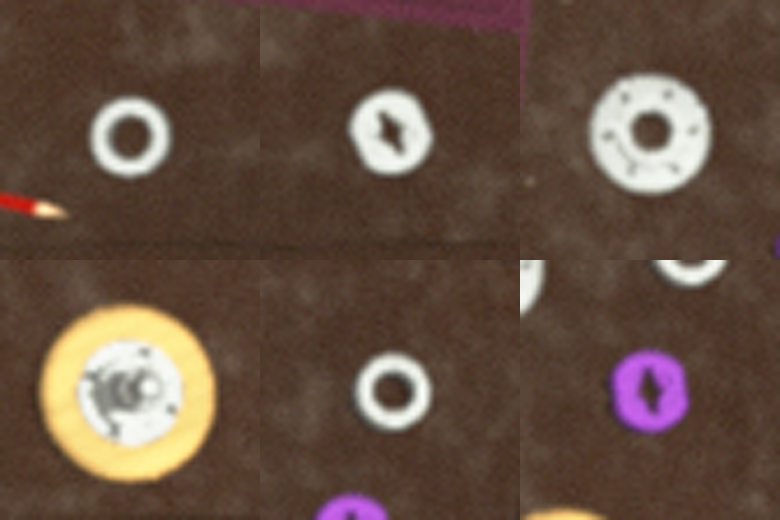

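View pics/crops_scene.png

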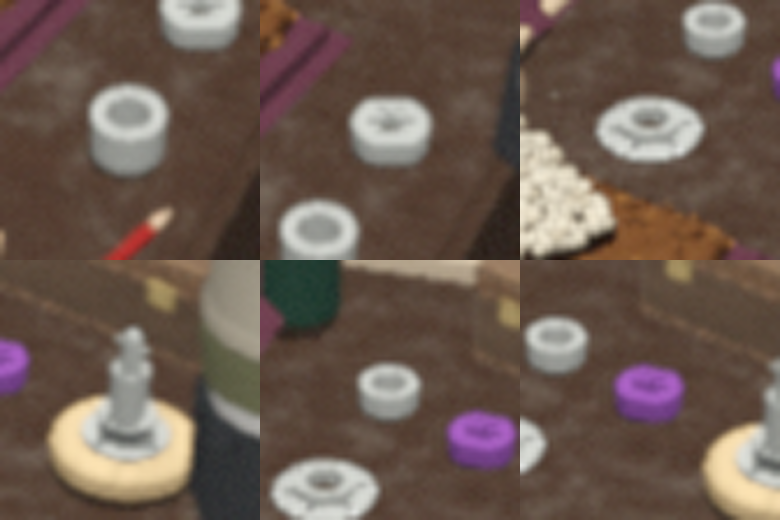

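```bash
cat > c.py <<'E'
from h import *
from scipy.optimize import least_squares
def load(f):
    d=np.load(f); return {k:d[k] for k in d.files}
def hullmodel(p,x,y,circs):
    a=np.linspace(0,2*np.pi,90,endpoint=False);pts=[]
    for z,r in circs:
        pts+= [proj(p,[x+r*np.cos(b),y+r*np.sin(b),z]) for b in a]
    h=cv2.convexHull(np.array(pts,np.float32)); M=cv2.moments(h); return np.array([M['m10']/M['m00'],M['m01']/M['m00']]),M['m00']
def measure(p,uv,kind,R):
    u,v=map(int,uv);W=R
    f=p["pixels"][v-W:v+W,u-W:u+W].astype(float)
    f=cv2.resize(f.astype(np.float32),None,fx=8,fy=8,interpolation=cv2.INTER_CUBIC)
    if kind=="grey": g=f[...,2]  # blue channel
    else: g=f[...,0]
    thr=(np.percentile(g,20)+np.percentile(g,97))/2 if kind!="grey" else 105
    m=(g>thr).astype(np.uint8)
    n,l,st,_=cv2.connectedComponentsWithStats(m)
    c=W*8; ids=[i for i in range(1,n) if st[i,4]>300]
    best=max(ids,key=lambda i:st[i,4]); mm=(l==best).astype(np.uint8)
    cs,_=cv2.findContours(mm,cv2.RETR_EXTERNAL,cv2.CHAIN_APPROX_NONE); h=max(cs,key=cv2.contourArea)
    h=cv2.convexHull(h)
    M=cv2.moments(h); return np.array([(M['m10']/M['m00']+.5)/8-.5+u-W,(M['m01']/M['m00']+.5)/8-.5+v-W]),M['m00']/64
S=dict(tall=([(0,.021),(.028,.021)],(196,258),(285,260),16),short=([(0,.021),(.018,.021)],(346,177),(276,163),13),
 bush=([(0,.0225),(.017,.0225)],(239,257),(300,235),16),wheel=([(0,.035),(.004,.035),(.012,.021)],(302,181),(262,186),20),
 stand=([(0,.05),(.022,.05)],(320,252),None,28))
if __name__=="__main__":
    import sys
    t=load("t0.npz");s=load("s0.npz")
    for n,(ci,ut,us,W) in S.items():
        for cn,p,uv in(("top",t,ut),("scene",s,us)):
            if uv is None: continue
            c,A=measure(p,uv,"grey" if n!="stand" else "wood",W)
            x0=atz(p,c,.01)[:2]
            r=least_squares(lambda q:hullmodel(p,q[0],q[1],ci)[0]-c,x0)
            print(n,cn,np.round(c,2),"area",round(A),round(hullmodel(p,*r.x,ci)[1]),np.round(r.x,4))
E
python3 c.py
```

```text
tall top [195.55 259.05] area 239 219 [0.4507 0.3963]
tall scene [284.18 258.99] area 276 259 [0.4527 0.3903]
short top [346.25 176.84] area 216 205 [ 0.667  -0.0201]
short scene [275.34 163.59] area 133 120 [ 0.6684 -0.0256]
bush top [238.75 257.04] area 255 228 [0.4535 0.2811]
bush scene [299.72 234.48] area 216 205 [0.4552 0.2759]
wheel top [301.53 181.32] area 544 494 [0.6586 0.1034]
wheel scene [261.49 185.47] area 266 238 [0.6599 0.1003]
stand top [319.27 252.24] area 1111 1144 [0.4618 0.0649]
```

```bash
cat >> h.py <<'E'
from scipy.spatial.transform import Rotation as Rn
def pose():
    s=get_state(); w,x,y,z=s["orientation"]; return np.array(s["tcp_pos"]),Rn.from_quat([x,y,z,w]),s
def go(x,y,z,jaw=None):
    """print tool-frame shift in cm to the target, tilt correction and turn (deg)"""
    p,R,s=pose(); d=R.inv().apply(np.array([x,y,z])-p)*100
    ty=R.as_matrix()[:,1]; j=np.degrees(np.arctan2(ty[1],ty[0]))
    tz=R.as_matrix()[:,2]
    print("t",round(s["clock"],2),"tcp",np.round(p,4),"jaw",round(j,2),"tilt",np.round(np.degrees(tz[:2]),2),"j6",round(s["joint_pos"][5],3),"gap",round(s["finger_gap"],4),"F",np.round(s["wrist_force"],1),"M",np.round(s["ft_torque"],2))
    print("shift cm",np.round(d,2),"|d|",round(np.linalg.norm(d),2),end=" ")
    if jaw is not None:
        a=(j-jaw+90)%180-90; print("rz",round(a,2),end="")
    print()
E
python3 -c "
from h import *
go(.451,.393,.12,90); go(.451,.393,.12,0)"; python3 -m inch --help 2>&1 | head -5
```

```text
t 1.3 tcp [0.2542 0.5158 0.2313] jaw 63.77 tilt [0. 0.] j6 1.431 gap 0.0852 F [0.3 0.9 0.2] M [-0.02  0.02 -0.01]
shift cm [-23.08  -2.32  11.13] |d| 25.73 rz -26.23
t 1.3 tcp [0.2542 0.5158 0.2313] jaw 63.77 tilt [0. 0.] j6 1.431 gap 0.0852 F [0.3 0.9 0.2] M [-0.02  0.02 -0.01]
shift cm [-23.08  -2.32  11.13] |d| 25.73 rz 63.77
invalid input: not JSON, or not a number
```

```bash
python3 -m inch '[[-3.85,-0.38,1.8,0,0,0,8.5],[-3.85,-0.38,1.8,0,0,0,8.5],[-3.85,-0.38,1.8,0,0,0,8.5],[-3.85,-0.38,1.8,0,0,0,8.5],[-3.85,-0.38,1.8,0,0,0,8.5]]' 40; python3 -c "
from h import *
go(.451,.393,.12,90)"
```

```text
clock: 1.8
tcp_pos: [0.4197, 0.4129, 0.1408]
orientation: [0.0, 0.227, 0.974, 0.0]
wrist_force: [0.8, 0.8, 0.6]
finger_gap: 0.0851
t 1.8 tcp [0.4197 0.4129 0.1408] jaw 63.78 tilt [0.03 0.03] j6 1.098 gap 0.0851 F [0.8 0.8 0.6] M [ 0.02 -0.03 -0.03]
shift cm [-3.69 -0.4   2.08] |d| 4.25 rz -26.22
```

```bash
python3 -m inch '[[-3.6,-0.4,2.0,0,0,0,8.5],[0,0,1.0,0,0,-8.5,8.5],[0,0,1.0,0,0,-8.5,8.5],[0,0,0.5,0,0,-8.5,8.5],[0,0,0,0,0,-0.7,8.5]]'; cat > d.py <<'E'
from h import *
import sys
t=vision.read_camera("top"); s=vision.read_camera("scene")
go(.451,.393,.03,90)
p,R,_=pose()
nm=sys.argv[1]; P=p if len(sys.argv)<3 else np.array(list(map(float,sys.argv[2:5])))
out=[]
for c in(t,s):
    q=proj(c,P); u,v=np.round(q).astype(int); W=40
    im=cv2.copyMakeBorder(c["pixels"],60,60,60,60,cv2.BORDER_CONSTANT)[v+60-W:v+60+W,u+60-W:u+60+W,::-1]
    im=cv2.resize(im,(400,400),interpolation=cv2.INTER_CUBIC)
    for dx in (-.0425,0,.0425):
        pt=proj(c,P+R.as_matrix()[:,1]*dx)-np.array([u-W,v-W]); cv2.circle(im,tuple(((pt+.5)*5).astype(int)),3,(0,0,255),1)
    out.append(im)
cv2.imwrite("pics/"+nm,np.hstack(out))
E
python3 d.py over_tall.png
```

```text
clock: 2.3
tcp_pos: [0.4486, 0.3936, 0.0953]
orientation: [-0.001, -0.0, 1.0, -0.0]
wrist_force: [1.0, 0.6, 0.4]
finger_gap: 0.085
t 2.4 tcp [0.449  0.3942 0.0964] jaw 89.8 tilt [0. 0.] j6 0.59 gap 0.0852 F [0.  0.3 0.7] M [ 0.01 -0.03  0.01]
shift cm [-0.2  -0.12  6.64] |d| 6.65 rz -0.2
```

View pics/over_tall.png

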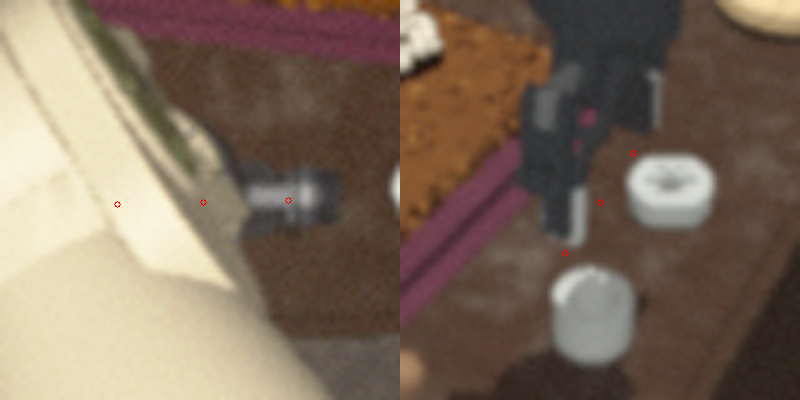

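Ring A, at top (293,389) and scene (427,388), measures 28 mm high against 18 mm for ring B, so it is the tall sleeve. The picture shows the fingers straddling it. I'm descending to grip.

```bash
python3 -m inch '[[-0.25,-0.12,3.5,0,0,0,8.5],[0,0,3.5,0,0,0,8.5],[0,0,2.0,0,0,0,8.5],[0,0,0.4,0,0,0,6],[0,0,0,0,0,0,5]]'; python3 -m inch '[[0,0,0,0,0,0,3.5],[0,0,0,0,0,0,3.5],[0,0,0,0,0,0,3.5]]' 30;  python3 -c "
from h import *
go(.4515,.393,.002,90)"
```

```text
clock: 2.9
tcp_pos: [0.4513, 0.3931, 0.0023]
orientation: [-0.0, 0.001, 1.0, -0.0]
wrist_force: [-0.6, 0.5, 0.0]
finger_gap: 0.0586
clock: 3.2
tcp_pos: [0.4527, 0.3939, 0.0042]
orientation: [0.001, 0.0, 1.0, 0.001]
wrist_force: [-0.2, 0.6, 5.7]
finger_gap: 0.0411
t 3.2 tcp [0.4527 0.3939 0.0042] jaw 89.96 tilt [0.17 0.12] j6 0.583 gap 0.0411 F [-0.2  0.6  5.7] M [0.01 0.14 0.02]
shift cm [ 0.12 -0.09  0.22] |d| 0.27 rz -0.04
```

```bash
python3 -m inch '[[0,0,-0.4,0,0,0,6],[0,0,0,0,0,-8.5,8],[0,0,0,0,0,-8.5,8],[0,0,0,0,0,-8.5,8],[0,0,0,0,0,-8.5,8]]'; python3 -m inch '[[0,0,0,0,0,-8.5,8],[0,0,0,0,0,-8.5,8],[0,0,0,0,0,-8.5,8],[0,0,0,0,0,-8.5,8],[0,0,0,0,0,-8.5,8]]';python3 -m inch '[[0,0,0,0,0,-5,6],[0,0,0,0,0,0,3.5],[0,0,0,0,0,0,3.5],[0,0,0,0,0,0,3.5],[0,0,0,0,0,0,3.5]]';  python3 -c "
from h import *
go(.4515,.393,.002,0)"
```

```text
clock: 3.7
tcp_pos: [0.4515, 0.393, 0.0067]
orientation: [0.0, -0.295, 0.956, 0.0]
wrist_force: [0.2, -0.1, -1.1]
finger_gap: 0.08
clock: 4.2
tcp_pos: [0.4515, 0.393, 0.0067]
orientation: [0.0, -0.621, 0.784, -0.0]
wrist_force: [0.3, 0.4, 0.8]
finger_gap: 0.08
clock: 4.7
tcp_pos: [0.4517, 0.3931, 0.0068]
orientation: [0.0, -0.652, 0.758, -0.0]
wrist_force: [-0.6, -0.7, 3.4]
finger_gap: 0.041
t 4.7 tcp [0.4517 0.3931 0.0068] jaw 171.41 tilt [0.04 0.02] j6 -0.839 gap 0.041 F [-0.6 -0.7  3.4] M [-0.12  0.12 -0.01]
shift cm [0.02 0.02 0.48] |d| 0.48 rz -8.59
```

```bash
python3 -m inch '[[0,0,0,0,0,0,6],[0,0,0,0,0,0,8],[0,0,-4.5,0,0,0,8],[0,0,-4.5,0,0,0,8],[0,0,0,0,0,0,8]]'; cat > e.py <<'E'
from h import *
s=vision.read_camera("scene"); save(s,"scene1.png",None,1.5)
np.savez("s1.npz",**{k:np.array(s[k]) for k in("pixels","depth","mtx","k1","T")})
ims=[]
for (u,v) in [(285,260),(325,185)]:
    im=s["pixels"][v-32:v+32,u-32:u+32,::-1]; ims.append(cv2.resize(im,(390,390),interpolation=cv2.INTER_CUBIC))
cv2.imwrite("pics/s1crop.png",np.hstack(ims))
go(.4517,.3935,.006,0)
E
python3 e.py
```

```text
clock: 5.2
tcp_pos: [0.4551, 0.3955, 0.1027]
orientation: [0.005, -0.653, 0.758, -0.001]
wrist_force: [0.6, 1.5, 0.7]
finger_gap: 0.08
t 5.25 tcp [0.4538 0.3946 0.0999] jaw 171.46 tilt [0.35 0.23] j6 -0.84 gap 0.0799 F [ 0.2 -0.  -0.9] M [ 0.01  0.03 -0.02]
shift cm [0.19 0.24 9.39] |d| 9.39 rz -8.54
```

View pics/s1crop.png

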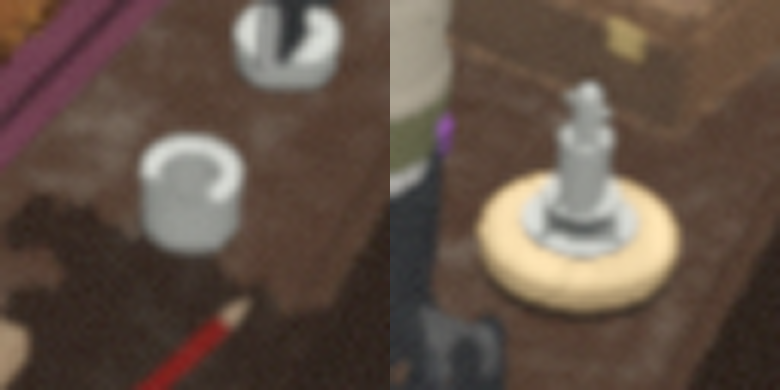

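```bash
cat > f.py <<'E'
from c import *
def m2(p,uv,W,ch,thr):
    u,v=uv
    f=cv2.resize(p["pixels"][v-W:v+W,u-W:u+W,ch].astype(np.float32),None,fx=8,fy=8,interpolation=cv2.INTER_CUBIC)
    n,l,st,_=cv2.connectedComponentsWithStats((f>thr).astype(np.uint8)); 
    b=1+np.argmax(st[1:,4]); mm=(l==b).astype(np.uint8)
    cs,_=cv2.findContours(mm,cv2.RETR_EXTERNAL,cv2.CHAIN_APPROX_NONE); h=cv2.convexHull(max(cs,key=cv2.contourArea)); M=cv2.moments(h)
    return np.array([(M['m10']/M['m00']+.5)/8-.5+u-W,(M['m01']/M['m00']+.5)/8-.5+v-W]),M['m00']/64
s0=load("s0.npz");s=load("s1.npz");t=load("t0.npz")
def est(p,uv,W,ch,thr,ci):
    c,A=m2(p,uv,W,ch,thr); r=least_squares(lambda q:hullmodel(p,q[0],q[1],ci)[0]-c,atz(p,c,.01)[:2]); return np.round(r.x,4),round(A),round(hullmodel(p,*r.x,ci)[1])
cy=S["tall"][0]
for thr in(100,115,130): print("tall",thr,"s1",est(s,(285,260),14,2,thr,cy),"s0",est(s0,(285,260),14,2,thr,cy),"t0",est(t,(196,258),15,2,thr,cy))
# stand wood in scene: mask of wood colour, disc only: exclude axle by using lower rows
ci=S["stand"][0]
def stand(p,uv,W,thr):
    u,v=uv;f=cv2.resize(p["pixels"][v-W:v+W,u-W:u+W].astype(np.float32),None,fx=8,fy=8,interpolation=cv2.INTER_CUBIC)
    m=((f[...,0]>thr)&(f[...,0]-f[...,2]>35)).astype(np.uint8)
    n,l,st,_=cv2.connectedComponentsWithStats(m);b=1+np.argmax(st[1:,4]);mm=(l==b).astype(np.uint8)
    cs,_=cv2.findContours(mm,cv2.RETR_EXTERNAL,cv2.CHAIN_APPROX_NONE); h=cv2.convexHull(max(cs,key=cv2.contourArea)); M=cv2.moments(h)
    c=np.array([(M['m10']/M['m00']+.5)/8-.5+u-W,(M['m01']/M['m00']+.5)/8-.5+v-W])
    r=least_squares(lambda q:hullmodel(p,q[0],q[1],ci)[0]-c,atz(p,c,.01)[:2]); return np.round(r.x,4),round(M['m00']/64),round(hullmodel(p,*r.x,ci)[1])
for thr in(130,150,170): print("stand",thr,"s1",stand(s,(325,192),19,thr),"t0",stand(t,(320,252),26,thr))
E
python3 f.py
```

```text
tall 100 s1 (array([0.4536, 0.3898]), 285, 259) s0 (array([0.4527, 0.3904]), 282, 259) t0 (array([0.4507, 0.3962]), 242, 219)
tall 115 s1 (array([0.4537, 0.3894]), 265, 259) s0 (array([0.4528, 0.39  ]), 263, 259) t0 (array([0.4507, 0.3963]), 232, 219)
tall 130 s1 (array([0.454 , 0.3888]), 245, 258) s0 (array([0.4532, 0.3891]), 241, 259) t0 (array([0.4507, 0.3963]), 223, 219)
stand 130 s1 (array([0.4639, 0.0585]), 603, 652) t0 (array([0.4619, 0.065 ]), 1165, 1144)
stand 150 s1 (array([0.464, 0.058]), 573, 652) t0 (array([0.4619, 0.065 ]), 1136, 1144)
stand 170 s1 (array([0.4643, 0.057 ]), 538, 651) t0 (array([0.4618, 0.0649]), 1108, 1144)
```

```bash
python3 -m inch '[[0,0,3.0,0,0,-4,8],[0,0,3.0,0,0,-4.5,8],[0,0,2.5,0,0,0,8],[0,0,0.8,0,0,0,6],[0,0,0,0,0,0,6]]'; python3 -c "
from h import *
go(.4517,.3935,.004,0)"
```

```text
clock: 5.75
tcp_pos: [0.4498, 0.3919, 0.0011]
orientation: [-0.002, -0.707, 0.707, 0.0]
wrist_force: [-0.6, 0.6, 0.1]
finger_gap: 0.0601
t 5.75 tcp [0.4498 0.3919 0.0011] jaw 179.95 tilt [-0.22 -0.14] j6 -0.988 gap 0.0601 F [-0.6  0.6  0.1] M [ 0.01  0.01 -0.  ]
shift cm [-0.16 -0.19 -0.29] |d| 0.38 rz -0.05
```

```bash
python3 -m inch '[[0,0,0,0,0,0,6],[0,0,0,0,0,0,6]]'; python3 -c "
from h import *
for i in range(3): go(.4517,.3935,.004,0)"
```

```text
clock: 5.95
tcp_pos: [0.4525, 0.3937, 0.0047]
orientation: [0.001, -0.707, 0.707, -0.0]
wrist_force: [-0.4, 0.7, 1.4]
finger_gap: 0.0603
t 5.95 tcp [0.4525 0.3937 0.0047] jaw 179.96 tilt [0.12 0.08] j6 -0.988 gap 0.0603 F [-0.4  0.7  1.4] M [ 0.01  0.01 -0.02]
shift cm [0.02 0.08 0.07] |d| 0.11 rz -0.04
t 5.95 tcp [0.4525 0.3937 0.0047] jaw 179.96 tilt [0.12 0.08] j6 -0.988 gap 0.0603 F [-0.4  0.7  1.4] M [ 0.01  0.01 -0.02]
shift cm [0.02 0.08 0.07] |d| 0.11 rz -0.04
t 5.95 tcp [0.4525 0.3937 0.0047] jaw 179.96 tilt [0.12 0.08] j6 -0.988 gap 0.0603 F [-0.4  0.7  1.4] M [ 0.01  0.01 -0.02]
shift cm [0.02 0.08 0.07] |d| 0.11 rz -0.04
```

```bash
python3 -m inch '[[0,0,0,0,0,0,3.5],[0,0,0,0,0,0,3.5],[0,0,0,0,0,0,3.5],[0,0,0,0,0,0,3.5]]' 40; python3 -c "
from h import *
go(.462,.0625,.16,0)"
```

```text
clock: 6.35
tcp_pos: [0.4525, 0.3937, 0.0048]
orientation: [0.001, -0.707, 0.707, -0.0]
wrist_force: [-0.4, -0.2, 6.0]
finger_gap: 0.0406
t 6.35 tcp [0.4525 0.3937 0.0048] jaw 179.97 tilt [0.14 0.1 ] j6 -0.988 gap 0.0406 F [-0.4 -0.2  6. ] M [-0.07  0.08 -0.01]
shift cm [ 33.09  -1.   -15.57] |d| 36.59 rz -0.03
```

```bash
python3 -m inch '[[0,0,-4,0,0,0,3.5],[2.5,0,-4,0,0,0,3.5],[4.5,-0.1,-2,0,0,0,3.5],[4.5,-0.1,-2,0,0,0,3.5],[4.5,-0.2,-2,0,0,0,3.5]]' && python3 -m inch '[[4.5,-0.2,-1.5,0,0,0,3.5],[4.5,-0.2,0,0,0,0,3.5],[4,-0.2,0,0,0,0,3.5],[2.5,0,0,0,0,0,3.5],[1,0,0,0,0,0,3.5]]' && python3 -m inch '[[0.5,0,0,0,0,0,3.5],[0,0,0,0,0,0,3.5],[0,0,0,0,0,0,3.5]]'; python3 -c "
from h import *
go(.462,.0625,.12,0)"
```

```text
clock: 6.85
tcp_pos: [0.4549, 0.2317, 0.1443]
orientation: [-0.0, 0.707, -0.707, 0.0]
wrist_force: [0.3, -0.2, -0.8]
finger_gap: 0.0406
clock: 7.35
tcp_pos: [0.4611, 0.0658, 0.1585]
orientation: [0.0, -0.706, 0.708, -0.0]
wrist_force: [-0.2, 0.5, -1.0]
finger_gap: 0.0405
clock: 7.65
tcp_pos: [0.4613, 0.0639, 0.1583]
orientation: [-0.0, 0.707, -0.707, -0.0]
wrist_force: [-0.1, 0.5, -0.4]
finger_gap: 0.0405
t 7.65 tcp [0.4613 0.0639 0.1583] jaw -179.97 tilt [-0.    0.03] j6 -1.607 gap 0.0405 F [-0.1  0.5 -0.4] M [ 0.   -0.02  0.05]
shift cm [ 0.14 -0.07  3.83] |d| 3.83 rz 0.03
```

```bash
python3 -m inch '[[0.14,-0.07,2.5,0,0,0,3.5],[0,0,1.6,0,0,0,3.5],[0,0,0,0,0,0,3.5],[0,0,0,0,0,0,3.5]]'; cat > g.py <<'E'
from h import *
import sys
nm=sys.argv[1]; P=np.array(list(map(float,sys.argv[2:5])))
out=[]
for n in sys.argv[5].split(","):
    c=vision.read_camera(n); q=proj(c,P);u,v=np.round(q).astype(int);W=28
    im=cv2.copyMakeBorder(c["pixels"],60,60,60,60,cv2.BORDER_CONSTANT)[v+60-W:v+60+W,u+60-W:u+60+W,::-1]
    out.append(cv2.resize(im,(400,400),interpolation=cv2.INTER_CUBIC))
    np.savez(nm+"_"+n+".npz",**{k:np.array(c[k]) for k in("pixels","depth","mtx","k1","T")})
cv2.imwrite("pics/"+nm+".png",np.hstack(out))
go(.462,.0625,.112,0)
E
python3 g.py above1 .462 .0625 .09 scene,top
```

```text
clock: 8.05
tcp_pos: [0.4618, 0.0625, 0.1174]
orientation: [0.0, 0.707, -0.707, -0.0]
wrist_force: [-0.1, 0.2, -0.2]
finger_gap: 0.0406
t 8.15 tcp [0.4627 0.0621 0.1182] jaw -179.97 tilt [0.08 0.01] j6 -1.61 gap 0.0405 F [ 0.8  1.  -1.6] M [-0.01  0.04 -0.04]
shift cm [-0.04  0.07  0.62] |d| 0.62 rz 0.03
```

View pics/above1.png

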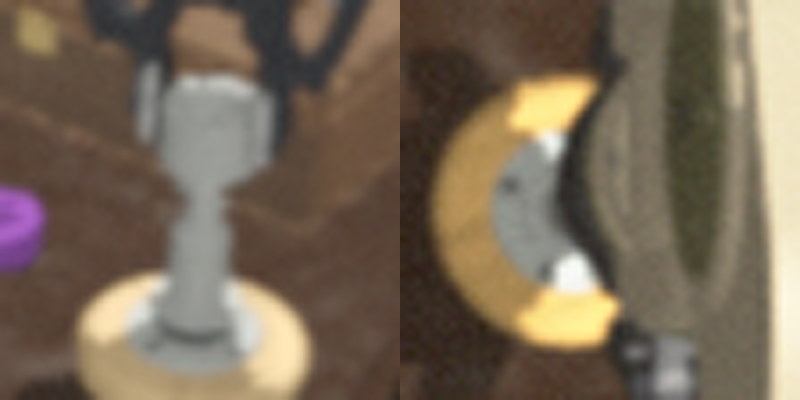

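```bash
cat > k.py <<'E'
from h import *
d=np.load("above1_scene.npz");p={k:d[k] for k in d.files}
px=p["pixels"].astype(float)
c0=proj(p,[.462,.0625,.09]);u0=int(round(c0[0]))
for z in (.05,.06,.065,.07,.075,.085,.09,.113,.12,.125,.13,.135,.139):
    q=proj(p,[.462,.0625,z]);v=int(round(q[1]))
    row=px[v,u0-16:u0+17]; sat=row.max(1)-row.min(1)
    print(z,np.round(q,1),v,"".join("#" if s<22 and r>85 else "." for s,r in zip(sat,row.mean(1))), row.mean(1).astype(int)[4:30].tolist())
E
python3 k.py
```

```text
0.05 [324.4 182.1] 182 ...........##########............ [113, 143, 161, 182, 204, 208, 201, 175, 146, 144, 148, 153, 153, 149, 150, 160, 169, 150, 130, 108, 85, 74, 71, 73, 71, 74]
0.06 [324.6 179.5] 179 ...........##########............ [73, 73, 73, 70, 75, 73, 77, 97, 126, 140, 146, 149, 153, 150, 144, 126, 92, 73, 71, 69, 69, 69, 68, 65, 69, 68]
0.065 [324.7 178.2] 178 ...........##########............ [73, 75, 71, 70, 72, 71, 74, 96, 124, 140, 149, 152, 153, 151, 145, 129, 94, 76, 70, 71, 70, 69, 70, 71, 68, 70]
0.07 [324.8 176.8] 177 ...........##########............ [76, 75, 76, 74, 72, 71, 76, 94, 120, 140, 149, 152, 154, 153, 148, 132, 101, 74, 69, 69, 71, 72, 71, 73, 74, 74]
0.075 [324.9 175.5] 175 ...........##########............ [75, 72, 76, 73, 73, 77, 75, 94, 123, 140, 145, 150, 152, 151, 145, 132, 102, 75, 71, 69, 70, 76, 78, 78, 81, 85]
0.085 [325.2 172.8] 173 ............########............. [69, 72, 73, 74, 73, 79, 88, 90, 100, 115, 133, 145, 152, 150, 135, 108, 82, 73, 73, 79, 84, 81, 82, 76, 76, 75]
0.09 [325.3 171.4] 171 .............#######............. [73, 7
[... 488 characters left out ...]
......###################....... [73, 74, 78, 98, 113, 101, 104, 127, 139, 143, 149, 150, 152, 155, 155, 153, 152, 149, 139, 136, 140, 119, 76, 60, 68, 70]
0.13 [326.1 160.3] 160 .......###################....... [75, 78, 83, 114, 138, 119, 106, 128, 139, 143, 148, 148, 148, 147, 146, 147, 148, 146, 134, 136, 147, 126, 83, 57, 58, 70]
0.135 [326.2 158.9] 159 .......###################....... [77, 76, 82, 112, 141, 126, 107, 128, 141, 145, 145, 150, 150, 147, 144, 147, 145, 143, 136, 136, 146, 129, 84, 55, 59, 70]
0.139 [326.3 157.8] 158 .......####################...... [77, 75, 76, 107, 136, 127, 111, 133, 144, 144, 147, 152, 153, 151, 148, 146, 142, 138, 133, 136, 145, 130, 86, 58, 56, 74]
```

```bash
python3 -m inch '[[0,0,0.7,0,0,0,3.5],[0,0,0.7,0,0,0,3.5],[0,0,0.3,0,0,0,3.5],[0,0,0,0,0,0,3.5]]';  python3 -m inch '[[0,0,0.5,0,0,0,3.5],[0,0,0.3,0,0,0,3.5],[0,0,0,0,0,0,3.5]]'; python3 -c "
from h import *
go(.462,.0625,.112,0)"
```

```text
clock: 8.55
tcp_pos: [0.4614, 0.0616, 0.0996]
orientation: [-0.0, -0.707, 0.707, 0.001]
wrist_force: [-0.6, 0.3, -0.2]
finger_gap: 0.0406
clock: 8.85
tcp_pos: [0.4617, 0.0615, 0.0918]
orientation: [-0.0, -0.707, 0.707, 0.0]
wrist_force: [0.2, 0.4, -1.1]
finger_gap: 0.0402
t 8.85 tcp [0.4617 0.0615 0.0918] jaw 179.96 tilt [-0.04  0.  ] j6 -1.61 gap 0.0402 F [ 0.2  0.4 -1.1] M [0.03 0.03 0.07]
shift cm [-0.1  -0.03 -2.02] |d| 2.02 rz -0.04
```

```bash
python3 -m inch '[[-0.06,0,0.4,0,0,0,3.5],[0,0,0.4,0,0,0,3.5],[0,0,0.3,0,0,0,3.5]]';  python3 -m inch '[[0,0,0.4,0,0,0,3.5],[0,0,0.4,0,0,0,3.5],[0,0,0,0,0,0,3.5]]'; python3 -c "
from h import *
go(.462,.0625,.047,0)"
```

```text
clock: 9.15
tcp_pos: [0.462, 0.0623, 0.081]
orientation: [0.0, -0.707, 0.707, 0.0]
wrist_force: [-1.4, 0.8, 5.3]
finger_gap: 0.0406
clock: 9.45
tcp_pos: [0.4617, 0.0627, 0.0726]
orientation: [0.0, -0.707, 0.707, 0.001]
wrist_force: [0.6, 4.3, -2.6]
finger_gap: 0.0406
t 9.45 tcp [0.4617 0.0627 0.0726] jaw 179.99 tilt [-0.04  0.06] j6 -1.609 gap 0.0406 F [ 0.6  4.3 -2.6] M [ 0.71 -0.06 -0.02]
shift cm [ 0.02 -0.03  2.56] |d| 2.56 rz -0.01
```

```bash
python3 -m inch '[[-0.05,0,0.6,0,0,0,3.5],[0,0,0.6,0,0,0,3.5],[0,0,0.6,0,0,0,3.5],[0,0,0.4,0,0,0,3.5],[0,0,0,0,0,0,3.5]]'; python3 -c "
from h import *
go(.462,.0625,.047,0)"
```

```text
clock: 9.95
tcp_pos: [0.4616, 0.0627, 0.0505]
orientation: [-0.0, -0.707, 0.707, 0.0]
wrist_force: [0.1, 2.2, -2.3]
finger_gap: 0.0406
t 9.95 tcp [0.4616 0.0627 0.0505] jaw 179.97 tilt [-0.06  0.01] j6 -1.608 gap 0.0406 F [ 0.1  2.2 -2.3] M [ 0.52 -0.01 -0.02]
shift cm [ 0.02 -0.04  0.35] |d| 0.35 rz -0.03
```

```bash
python3 -m inch '[[-0.03,0,0.2,0,0,0,3.5],[0,0,0.15,0,0,0,3.5],[0,0,0,0,0,0,3.5]]'; python3 -m inch '[[0,0,0.1,0,0,0,3.5],[0,0,0,0,0,0,3.5]]'; python3 -c "
from h import *
go(.462,.0625,.047,0)"
```

```text
clock: 10.25
tcp_pos: [0.462, 0.0628, 0.0477]
orientation: [-0.0, -0.707, 0.707, -0.0]
wrist_force: [-1.0, 1.2, -2.1]
finger_gap: 0.0412
clock: 10.45
tcp_pos: [0.4621, 0.0629, 0.0469]
orientation: [0.0, -0.707, 0.707, -0.0]
wrist_force: [-0.8, 0.9, 0.8]
finger_gap: 0.0403
t 10.45 tcp [0.4621 0.0629 0.0469] jaw 179.97 tilt [ 0.01 -0.01] j6 -1.607 gap 0.0403 F [-0.8  0.9  0.8] M [0.24 0.07 0.01]
shift cm [ 0.04  0.01 -0.01] |d| 0.04 rz -0.03
```

```bash
python3 -m inch '[[0,0,0,0,0,0,5],[0,0,0,0,0,0,6],[0,0,-1.5,0,0,0,6],[0,0,-4,0,0,0,6],[0,0,-4,0,0,0,6]]'; python3 -m inch '[[0,0,-3,0,0,0,7.5],[0,0,0,0,0,0,7.5]]'; python3 g.py seated1 .462 .0625 .06 scene; python3 -c "
from h import *
go(.6583,.1025,.06,0)"
```

```text
clock: 10.95
tcp_pos: [0.4612, 0.0627, 0.1423]
orientation: [-0.001, -0.707, 0.707, 0.001]
wrist_force: [-0.1, -1.0, 0.1]
finger_gap: 0.0593
clock: 11.15
tcp_pos: [0.4652, 0.0627, 0.1764]
orientation: [0.003, -0.707, 0.707, -0.003]
wrist_force: [-0.4, 1.6, 0.7]
finger_gap: 0.0745
t 11.2 tcp [0.464  0.0627 0.1741] jaw 179.96 tilt [ 0.33 -0.03] j6 -1.607 gap 0.0748 F [-0.6 -0.  -0.5] M [ 0.    0.   -0.05]
shift cm [0.02 0.24 6.21] |d| 6.22 rz -0.04
t 11.2 tcp [0.464  0.0627 0.1741] jaw 179.96 tilt [ 0.33 -0.03] j6 -1.607 gap 0.0748 F [-0.6 -0.  -0.5] M [ 0.    0.   -0.05]
shift cm [ -4.   -19.36  11.52] |d| 22.88 rz -0.04
```

View pics/seated1.png

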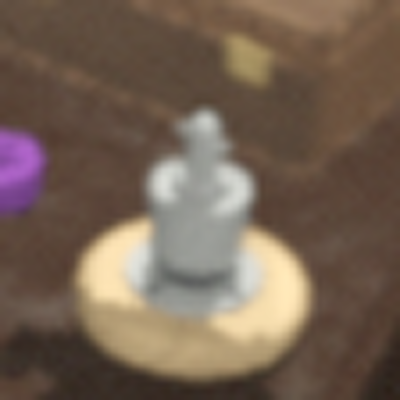

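The sleeve stands seated on the axle at crop (200,225). The pin's ends show at about (183,125) and (228,148), which puts it roughly 15° clockwise of the x axis. Next is the wheel.

```bash
python3 -m inch '[[-0.8,-3.5,0,0,0,0,7.5],[-0.8,-4,1,0,0,0,7.5],[-0.8,-4,2.5,0,0,0,7.5],[-0.8,-4,4,0,0,0,7.5],[-0.8,-3.5,3.5,0,0,0,7.5]]';  python3 -m inch '[[0,0,0,0,0,0,7.5],[0,0,0,0,0,0,7.5],[0,0,0,0,0,0,6],[0,0,0,0,0,0,6]]'; python3 -c "
from h import *
go(.6583,.1025,.02,0)"
```

```text
clock: 11.7
tcp_pos: [0.6479, 0.1019, 0.0643]
orientation: [-0.0, -0.707, 0.707, 0.0]
wrist_force: [0.3, -0.8, 0.4]
finger_gap: 0.0755
clock: 12.1
tcp_pos: [0.6472, 0.1017, 0.0695]
orientation: [0.001, -0.707, 0.707, -0.001]
wrist_force: [-0.9, 0.3, -0.4]
finger_gap: 0.0604
t 12.1 tcp [0.6472 0.1017 0.0695] jaw 179.96 tilt [0.19 0.  ] j6 -1.537 gap 0.0604 F [-0.9  0.3 -0.4] M [-0.    0.02 -0.02]
shift cm [-0.08 -1.1   4.95] |d| 5.07 rz -0.04
```

```bash
python3 -m inch '[[-0.08,-1.1,2,0,0,0,5.5],[0,0,2.5,0,0,0,5.5],[0,0,0.6,0,0,0,5.5],[0,0,0,0,0,0,5.5],[0,0,0,0,0,0,5.5]]'; python3 -c "
from h import *
go(.6583,.1025,.01,0)"; python3 d.py overwheel.png .6583 .1025 .01
```

```text
clock: 12.6
tcp_pos: [0.6585, 0.1027, 0.018]
orientation: [0.001, -0.707, 0.707, -0.001]
wrist_force: [-0.2, -0.2, 0.0]
finger_gap: 0.055
t 12.6 tcp [0.6585 0.1027 0.018 ] jaw 179.97 tilt [0.14 0.01] j6 -1.536 gap 0.055 F [-0.2 -0.2  0. ] M [-0.04  0.05  0.05]
shift cm [0.02 0.02 0.8 ] |d| 0.8 rz -0.03
t 12.7 tcp [0.6589 0.1027 0.0179] jaw 179.97 tilt [0.17 0.01] j6 -1.536 gap 0.0547 F [-0.3 -1.1 -0.1] M [0.04 0.02 0.02]
shift cm [-29.02  20.81  -1.26] |d| 35.73 rz 89.97
```

View pics/overwheel.png

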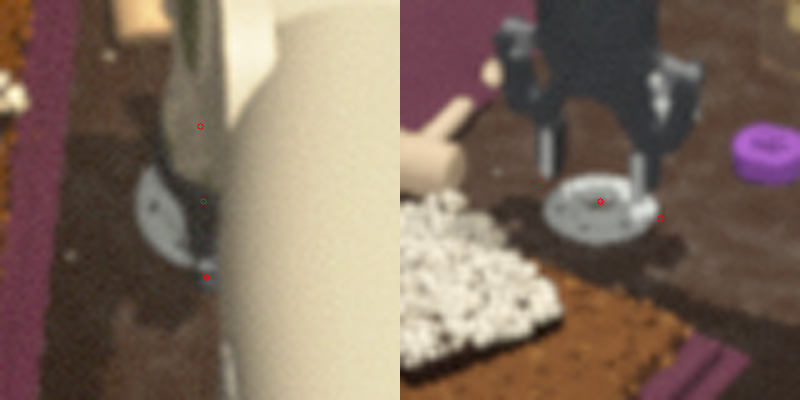

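```bash
python3 -m inch '[[0,0,0.5,0,0,0,5.2],[0,0,0.3,0,0,0,5.2],[0,0,0,0,0,0,5.2]]'; python3 -m inch '[[0,0,0.2,0,0,0,5.2],[0,0,0,0,0,0,5.2]]';  python3 -m inch '[[0,0,0.2,0,0,0,5.2],[0,0,0,0,0,0,5.2]]'
```

```text
clock: 13.0
tcp_pos: [0.6575, 0.1027, 0.0073]
orientation: [-0.0, -0.707, 0.707, 0.0]
wrist_force: [0.6, 0.1, -0.1]
finger_gap: 0.0517
clock: 13.2
tcp_pos: [0.6577, 0.1027, 0.0055]
orientation: [-0.0, -0.707, 0.707, 0.0]
wrist_force: [-0.7, 0.1, -0.4]
finger_gap: 0.0523
clock: 13.4
tcp_pos: [0.6578, 0.1027, 0.0036]
orientation: [-0.0, -0.707, 0.707, 0.0]
wrist_force: [-0.6, -0.1, -0.3]
finger_gap: 0.052
```

```bash
python3 -m inch '[[0,0,0.15,0,0,0,5.2],[0,0,0,0,0,0,5.2]]'; python3 -m inch '[[0,0,0.15,0,0,0,5.2],[0,0,0,0,0,0,5.2]]';  python3 -m inch '[[0,0,0.1,0,0,0,5.2],[0,0,0,0,0,0,5.2]]'
```

```text
clock: 13.6
tcp_pos: [0.6578, 0.1027, 0.0022]
orientation: [-0.0, -0.707, 0.707, 0.0]
wrist_force: [-0.6, 0.3, -0.5]
finger_gap: 0.0519
clock: 13.8
tcp_pos: [0.658, 0.1027, 0.0008]
orientation: [0.0, -0.707, 0.707, -0.0]
wrist_force: [0.6, -1.0, 0.1]
finger_gap: 0.0521
clock: 14.0
tcp_pos: [0.658, 0.1027, 0.0007]
orientation: [0.0, -0.707, 0.707, -0.0]
wrist_force: [-1.6, 0.1, 4.7]
finger_gap: 0.052
```

```bash
python3 -m inch '[[0,0,-0.3,0,0,0,5.2],[0,0,0,0,0,0,3.8],[0,0,0,0,0,0,3.8],[0,0,0,0,0,0,3.8]]' 40; python3 -m inch '[[0,0,0,0,0,8.5,5.2],[0,0,0,0,0,8.5,5.5],[0,0,0,0,0,8.5,5.5],[0,0,0,0,0,8.5,5.5],[0,0,0,0,0,8.5,5.5]]'
```

```text
clock: 14.4
tcp_pos: [0.6584, 0.1027, 0.0038]
orientation: [0.0, -0.707, 0.707, -0.0]
wrist_force: [-1.8, 0.3, 6.4]
finger_gap: 0.0398
clock: 14.9
tcp_pos: [0.6578, 0.1027, 0.0025]
orientation: [-0.0, -0.4, 0.917, 0.0]
wrist_force: [-0.6, -0.2, -0.4]
finger_gap: 0.0552
```

```bash
python3 -m inch '[[0,0,0,0,0,8.5,5.5],[0,0,0,0,0,8.5,5.5],[0,0,0,0,0,8.5,5.5],[0,0,0,0,0,8.5,5.5],[0,0,0,0,0,8.5,5.5]]'; python3 -m inch '[[0,0,0,0,0,5,5.5],[0,0,0,0,0,0,5.5],[0,0,0,0,0,0,3.8],[0,0,0,0,0,0,3.8],[0,0,0,0,0,0,3.8]]' 50; python3 -c "
from h import *
go(.462,.0628,.18,90)"
```

```text
clock: 15.4
tcp_pos: [0.6578, 0.1027, 0.0026]
orientation: [-0.0, -0.04, 0.999, 0.0]
wrist_force: [0.1, -0.5, -0.2]
finger_gap: 0.055
clock: 15.9
tcp_pos: [0.658, 0.1027, 0.0032]
orientation: [0.0, -0.0, 1.0, 0.0]
wrist_force: [-0.5, -0.2, 2.8]
finger_gap: 0.0396
t 15.9 tcp [0.658  0.1027 0.0032] jaw 90.03 tilt [0.02 0.01] j6 0.034 gap 0.0396 F [-0.5 -0.2  2.8] M [0.02 0.13 0.04]
shift cm [ 19.6   -3.98 -17.69] |d| 26.7 rz 0.03
```

```bash
python3 -m inch '[[0,0,-3.5,0,0,0,3.8],[0.5,-0.2,-4.5,0,0,0,3.8],[2,-0.8,-4,0,0,0,3.8],[4,-0.8,-2,0,0,0,3.8],[4,-0.8,-1.5,0,0,0,3.8]]' && python3 -m inch '[[4,-0.8,0,0,0,0,3.8],[3.5,-0.6,0,0,0,0,3.8],[1.6,0,0,0,0,0,3.8],[0,0,0,0,0,0,3.8],[0,0,0,0,0,0,3.8]]'; python3 -c "
from h import *
go(.462,.0628,.115,90)"
```

```text
clock: 16.4
tcp_pos: [0.5529, 0.0764, 0.1595]
orientation: [0.001, -0.0, 1.0, -0.0]
wrist_force: [0.1, -0.5, -0.6]
finger_gap: 0.0391
clock: 16.9
tcp_pos: [0.4625, 0.0627, 0.1581]
orientation: [0.001, 0.0, 1.0, 0.0]
wrist_force: [0.1, 0.1, -1.4]
finger_gap: 0.0393
t 16.9 tcp [0.4625 0.0627 0.1581] jaw 89.99 tilt [0.08 0.  ] j6 -0.037 gap 0.0393 F [ 0.1  0.1 -1.4] M [ 0.07 -0.02 -0.01]
shift cm [0.05 0.01 4.31] |d| 4.31 rz -0.01
```

```bash
python3 -m inch '[[0.04,0,2,0,0,0,3.8],[0,0,1.8,0,0,0,3.8],[0,0,0,0,0,0,3.8],[0,0,0,0,0,0,3.8],[0,0,0,0,0,0,3.8]]'; python3 g.py above2 .462 .0628 .1 scene; python3 -c "
from h import *
go(.462,.0628,.109,90)"
```

```text
clock: 17.4
tcp_pos: [0.4627, 0.0628, 0.1206]
orientation: [0.001, 0.0, 1.0, 0.0]
wrist_force: [-0.1, -0.1, -1.1]
finger_gap: 0.0392
t 17.45 tcp [0.4627 0.0628 0.1207] jaw 89.98 tilt [0.09 0.  ] j6 -0.037 gap 0.0391 F [-0.  -0.6 -1.6] M [-0.01 -0.02 -0.02]
shift cm [ 0.07 -0.03  0.87] |d| 0.87 rz 89.98
t 17.45 tcp [0.4627 0.0628 0.1207] jaw 89.98 tilt [0.09 0.  ] j6 -0.037 gap 0.0391 F [-0.  -0.6 -1.6] M [-0.01 -0.02 -0.02]
shift cm [0.07 0.   1.17] |d| 1.17 rz -0.02
```

View pics/above2.png

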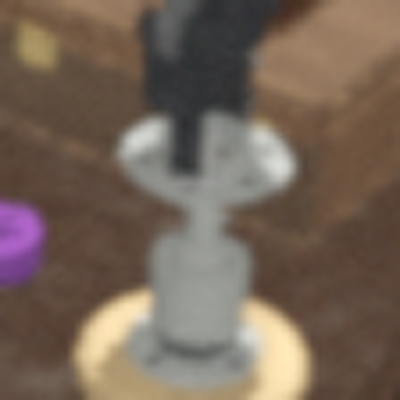

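The wheel is held level and centred above the neck at crop (205,165), over the seated sleeve.

```bash
python3 -m inch '[[0.06,0,0.7,0,0,0,3.8],[0,0,0.7,0,0,0,3.8],[0,0,0.4,0,0,0,3.8],[0,0,0,0,0,0,3.8]]';  python3 -m inch '[[0,0,0.5,0,0,0,3.8],[0,0,0.5,0,0,0,3.8],[0,0,0.2,0,0,0,3.8],[0,0,0,0,0,0,3.8]]'; python3 -c "
from h import *
go(.462,.0628,.08,90)"
```

```text
clock: 17.85
tcp_pos: [0.4601, 0.0628, 0.101]
orientation: [-0.001, 0.0, 1.0, 0.0]
wrist_force: [-0.8, 0.3, -1.0]
finger_gap: 0.0393
clock: 18.25
tcp_pos: [0.4606, 0.0628, 0.0894]
orientation: [-0.0, 0.0, 1.0, 0.0]
wrist_force: [-0.2, -0.2, -1.2]
finger_gap: 0.0392
t 18.25 tcp [0.4606 0.0628 0.0894] jaw 89.97 tilt [-0.04  0.01] j6 -0.037 gap 0.0392 F [-0.2 -0.2 -1.2] M [-0.03 -0.01  0.04]
shift cm [-0.14  0.    0.94] |d| 0.96 rz -0.03
```

```bash
python3 -m inch '[[-0.12,0,0.1,0,0,0,3.8],[0,0,0.3,0,0,0,3.8],[0,0,0.3,0,0,0,3.8],[0,0,0,0,0,0,3.8]]';  python3 -m inch '[[0,0,0.2,0,0,0,3.8],[0,0,0.2,0,0,0,3.8],[0,0,0,0,0,0,3.8]]'; python3 -c "
from h import *
go(.462,.0628,.073,90)"
```

```text
clock: 18.65
tcp_pos: [0.4619, 0.0628, 0.0825]
orientation: [-0.0, 0.0, 1.0, 0.0]
wrist_force: [0.3, 0.4, -1.0]
finger_gap: 0.0388
clock: 18.95
tcp_pos: [0.4619, 0.063, 0.0786]
orientation: [-0.0, 0.0, 1.0, 0.0]
wrist_force: [-0.6, 1.2, -1.3]
finger_gap: 0.0394
t 18.95 tcp [0.4619 0.063  0.0786] jaw 89.98 tilt [-0.02  0.04] j6 -0.037 gap 0.0394 F [-0.6  1.2 -1.3] M [ 0.19  0.02 -0.03]
shift cm [-0.01 -0.02  0.56] |d| 0.56 rz -0.02
```

Through the bevel with barely any force, now at about 75.5 mm. Going down onto the sleeve.

```bash
python3 -m inch '[[0,0.03,0.2,0,0,0,3.8],[0,0,0.2,0,0,0,3.8],[0,0,0,0,0,0,3.8]]';  python3 -m inch '[[0,0,0.15,0,0,0,3.8],[0,0,0,0,0,0,3.8]]'; python3 -c "
from h import *
go(.462,.0628,.073,90)"
```

```text
clock: 19.25
tcp_pos: [0.4619, 0.0631, 0.0745]
orientation: [-0.0, 0.0, 1.0, 0.0]
wrist_force: [-0.9, 1.5, -1.2]
finger_gap: 0.039
clock: 19.45
tcp_pos: [0.4619, 0.0631, 0.0732]
orientation: [-0.0, 0.0, 1.0, 0.0]
wrist_force: [-0.9, -0.4, -1.4]
finger_gap: 0.0394
t 19.45 tcp [0.4619 0.0631 0.0732] jaw 89.97 tilt [-0.02  0.01] j6 -0.036 gap 0.0394 F [-0.9 -0.4 -1.4] M [0.19 0.09 0.  ]
shift cm [-0.01 -0.03  0.02] |d| 0.04 rz -0.03
```

```bash
python3 -m inch '[[0,0,0.1,0,0,0,3.8],[0,0,0,0,0,0,3.8]]';  python3 -m inch '[[0,0,0.1,0,0,0,3.8],[0,0,0,0,0,0,3.8]]'
```

```text
clock: 19.65
tcp_pos: [0.462, 0.0631, 0.0726]
orientation: [0.0, 0.0, 1.0, 0.0]
wrist_force: [-2.9, 0.4, 2.2]
finger_gap: 0.0391
clock: 19.85
tcp_pos: [0.4621, 0.0632, 0.0716]
orientation: [0.0, 0.0, 1.0, 0.0]
wrist_force: [-3.3, 1.9, 5.7]
finger_gap: 0.0392
```

```bash
python3 -m inch '[[0,0,0,0,0,0,5.2],[0,0,-0.3,0,0,0,5.5],[0,0,-2,0,0,0,5.5],[0,0,-4,0,0,0,5.5],[0,0,-4,0,0,0,6]]'; python3 -m inch '[[0,0,-2.5,0,0,0,7],[0,-2,0,0,0,0,8],[0,-3.5,0,0,0,0,8],[0,-4,0,0,0,0,8]]';  python3 g.py seated2 .462 .063 .075 scene; python3 -c "
from h import *
go(.4534,.2795,.08,122)"
```

```text
clock: 20.35
tcp_pos: [0.4617, 0.0628, 0.1751]
orientation: [-0.001, 0.0, 1.0, -0.0]
wrist_force: [0.8, -0.1, 0.4]
finger_gap: 0.0604
clock: 20.75
tcp_pos: [0.4626, -0.0326, 0.2]
orientation: [0.001, -0.001, 1.0, -0.0]
wrist_force: [0.6, -0.5, -0.9]
finger_gap: 0.08
t 20.8 tcp [ 0.4631 -0.0381  0.1998] jaw 89.8 tilt [ 0.1  -0.27] j6 -0.249 gap 0.08 F [ 0.3 -4.2  0.6] M [-0.28 -0.05 -0.01]
shift cm [ 0.16 10.1   8.73] |d| 13.35 rz 89.8
t 20.8 tcp [ 0.4631 -0.0381  0.1998] jaw 89.8 tilt [ 0.1  -0.27] j6 -0.249 gap 0.08 F [ 0.3 -4.2  0.6] M [-0.28 -0.05 -0.01]
shift cm [ 1.1  31.81 11.83] |d| 33.96 rz -32.2
```

View pics/seated2.png

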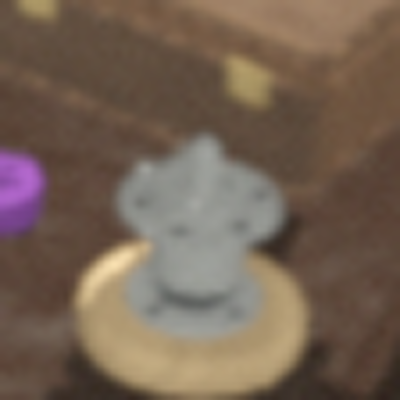

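I stepped 10 cm the wrong way in y, over free space, and am turning back. The picture shows the wheel seated on the sleeve, level, at crop (200,200).

```bash
python3 -m inch '[[0,2,0,0,0,0,8],[0,4,0,0,0,0,8],[0,4.5,0,0,0,0,8],[0.2,4.5,0,0,0,0,8],[0.2,4.5,0,0,0,0,8]]' && python3 -m inch '[[0.3,4.5,0,0,0,0,8],[0.3,4.5,2,0,0,0,8],[0.1,3.3,4,0,0,0,8],[0,0,2.5,0,0,-8.5,8],[0,0,0,0,0,-8.5,8]]' &&  python3 -m inch '[[0,0,0,0,0,-8.5,8],[0,0,0,0,0,-6.7,8],[0,0,0,0,0,0,8]]'; python3 g.py overbush .4534 .2795 .0085 scene; cat > pin.py <<'E'
from h import *
t=vision.read_camera("top")
np.savez("t2.npz",**{k:np.array(t[k]) for k in("pixels","depth","mtx","k1","T")})
q=proj(t,[.462,.0652,.095]);u,v=np.round(q).astype(int);print(q)
W=16;im=cv2.resize(t["pixels"][v-W:v+W,u-W:u+W,::-1],(576,576),interpolation=cv2.INTER_CUBIC);cv2.imwrite("pics/pin_top.png",im)
go(.4534,.2795,.05,122)
E
python3 pin.py
```

```text
clock: 21.3
tcp_pos: [0.4584, 0.1645, 0.1996]
orientation: [0.001, 0.001, 1.0, -0.0]
wrist_force: [1.4, -0.7, 0.6]
finger_gap: 0.0798
clock: 21.8
tcp_pos: [0.4484, 0.2851, 0.1116]
orientation: [-0.003, -0.152, 0.988, -0.001]
wrist_force: [-0.6, -1.0, -0.8]
finger_gap: 0.0802
clock: 22.1
tcp_pos: [0.4515, 0.285, 0.1157]
orientation: [0.0, -0.277, 0.961, -0.0]
wrist_force: [-0.8, -0.2, 0.2]
finger_gap: 0.0803
t 22.15 tcp [0.4515 0.285  0.1158] jaw 122.02 tilt [ 0.02 -0.  ] j6 -0.146 gap 0.0802 F [ 0.5 -0.3 -0.2] M [0.02 0.01 0.06]
shift cm [ 10.91 -19.42   0.38] |d| 22.28 rz -57.98
[323.41864217 250.87585332]
t 22.2 tcp [0.4515 0.285  0.1158] jaw 122.0 tilt [ 0.02 -0.  ] j6 -0.146 gap 0.0799 F [ 0.1 -0.  -0.6] M [ 0.07 -0.02  0.03]
shift cm [ 0.13 -0.56  6.58] |d| 6.61 rz 0.0
```

View pics/overbush.png

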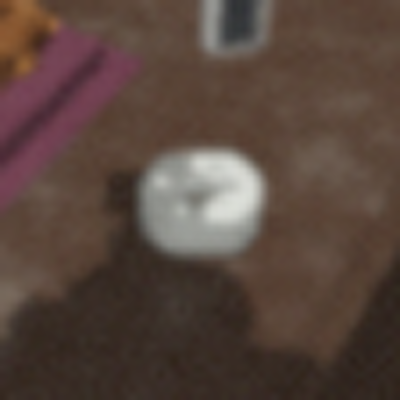

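View pics/pin_top.png

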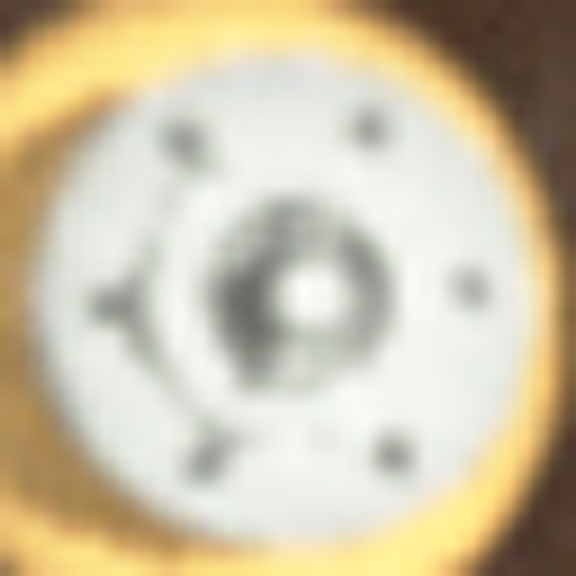

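```bash
cat > pin2.py <<'E'
from h import *
out=[]
def L(f):
    d=np.load(f); return {k:d[k] for k in d.files}
for f,P in(("s1.npz",[.462,.0625,.095]),("seated1_scene.npz",[.462,.0625,.095]),("t2.npz",[.462,.0652,.095]),("t0.npz",[.462,.0652,.095])):
    p=L(f);P=np.array(P);q=proj(p,P)
    # shift for image bias: neck top brightness; draw candidate pin lines offset to the side
    u,v=np.round(q).astype(int);W=11;S=17
    im=p["pixels"][v-W:v+W+1,u-W:u+W+1,::-1].astype(np.float32)
    im=cv2.resize(im,(391,391),interpolation=cv2.INTER_LANCZOS4)
    im=np.clip((im-im.min())*255/(im.max()-im.min()),0,255).astype(np.uint8)
    for th,col in((-25,(0,0,255)),(-15,(0,255,0)),(-5,(255,0,0))):
        for sg in(-1,1):
            e=proj(p,P+sg*.0125*np.array([np.cos(np.radians(th)),np.sin(np.radians(th)),0]))-[u-W,v-W]
            cv2.circle(im,tuple(((e+.5)*S).astype(int)),3,col,-1)
    out.append(im)
cv2.imwrite("pics/pin2.png",cv2.resize(np.vstack([np.hstack(out[:2]),np.hstack(out[2:])]),(590,590)))
E
python3 pin2.py
```

```text
(no output)
```

View pics/pin2.png

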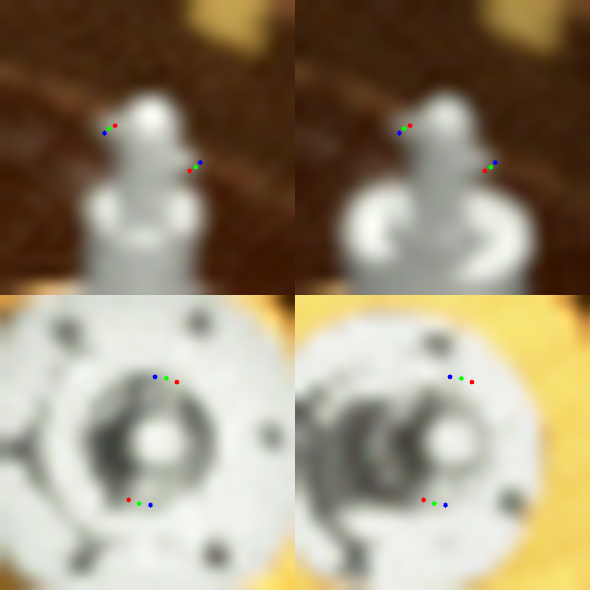

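```bash
cat > pin3.py <<'E'
from h import *
from scipy.optimize import least_squares
from scipy.ndimage import gaussian_filter
def L(f):
    d=np.load(f); return {k:d[k] for k in d.files}
# render coverage model of neck + pin supersampled in scene image; fit theta, shift, intensities
SS=6
def cov(p,polys,u0,v0,W):
    m=np.zeros((2*W*SS,2*W*SS),np.uint8)
    for pts in polys:
        q=np.array([proj(p,x) for x in pts]); q=(q-[u0-W,v0-W]+.5)*SS
        cv2.fillConvexPoly(m,cv2.convexHull(np.round(q).astype(np.int32)),1)
    return m
def cyl(c,ax,r,h):
    ax=np.array(ax)/np.linalg.norm(ax);a=np.cross(ax,[.3,.2,.9] if abs(ax[2])<.9 else [1,0,0]);a/=np.linalg.norm(a);b=np.cross(ax,a)
    return [np.array(c)+s*h*ax+r*(np.cos(t)*a+np.sin(t)*b) for s in(-1,1) for t in np.linspace(0,6.28,24)]
def run(f):
    p=L(f);P=np.array([.462,.0625,.095]);q=proj(p,P);u0,v0=np.round(q).astype(int);W=9
    g=p["pixels"][v0-W:v0+W,u0-W:u0+W].astype(float); g=g[...,2]*1.0
    rows=slice(2,12); res=[]
    bg=np.median(g[2:12,:3])
    for th in range(-40,41,4):
        d=[np.cos(np.radians(th)),np.sin(np.radians(th)),0]
        best=None
        for du in np.arange(-.8,.81,.2):
            for dv in np.arange(-1.6,.81,.2):
                key=(th,du,dv)
                # shift by adding to center
                m=cov(p,[cyl(P+[0,0,-.005],[0,0,1],.007,.0125),cyl(P,d,.0025,.012)],u0-du,v0-dv,W)
                n=cov(p,[cyl(P+[0,0,-.005],[0,0,1],.007,.0125)],u0-du,v0-dv,W)
                A=[gaussian_filter(x.astype(np.float32),SS*.6).reshape(2*W,SS,2*W,SS).mean((1,3)) for x in(n,m-n)]
                X=np.stack([np.ones((2*W,2*W)),A[0],A[1]],-1)[rows].reshape(-1,3);y=g[rows].reshape(-1)
                co,_,_,_=np.linalg.lstsq(X,y,rcond=None); e=((X@co-y)**2).sum()
                if best is None or e<best[0]: best=(e,th,round(du,1),round(dv,1),np.round(co))
        res.append(best)
    for b in sorted(res,key=lambda b:b[0])[:7]: print(f,b)
for f in("s1.npz","seated1_scene.npz"): run(f)
E
python3 pin3.py
```

```text
s1.npz (np.float64(10574.190651919209), -16, np.float64(-0.4), np.float64(-0.6), array([61., 98., 99.]))
s1.npz (np.float64(10683.097341336968), -20, np.float64(-0.4), np.float64(-0.6), array([ 61.,  97., 107.]))
s1.npz (np.float64(10953.688941102419), -12, np.float64(-0.4), np.float64(-0.6), array([61., 98., 93.]))
s1.npz (np.float64(11114.723245755282), -24, np.float64(-0.4), np.float64(-0.6), array([ 61.,  97., 119.]))
s1.npz (np.float64(11480.576015500537), -8, np.float64(-0.4), np.float64(-0.6), array([61., 98., 85.]))
s1.npz (np.float64(11996.588178285581), -28, np.float64(-0.4), np.float64(-0.6), array([ 61.,  97., 137.]))
s1.npz (np.float64(12492.360971136079), -4, np.float64(-0.2), np.float64(-0.8), array([61., 97., 74.]))
seated1_scene.npz (np.float64(12527.688141442117), -16, np.float64(-0.4), np.float64(-0.6), array([ 63.,  99., 100.]))
seated1_scene.npz (np.float64(12627.928832596313), -20, np.float64(-0.4), np.float64(-0.6), array([ 63.,  98., 108.]))
seated1_scene.npz (np.float64(12935.144318745499), -12, np.float64(-0.4), np.float64(-0.6), array([63., 99., 94.]))
seated1_scene.npz (np.float64(13064.617061041849), -24, np.float64(-0.4), np.float64(-0.6), array([ 63.,  98., 120.]))
seated1_scene.npz (np.float64(13482.023476224438), -8, np.float64(-0.4), np.float64(-0.6), array([63., 99., 86.]))
seated1_scene.npz (np.float64(13934.091506808532), -28, np.float64(-0.4), np.float64(-0.6), array([ 63.,  98., 138.]))
seated1_scene.npz (np.float64(14595.395751314287), -4, np.float64(-0.4), np.float64(-0.6), array([ 63., 100.,  76.]))
```

```bash
cat > bu.py <<'E'
from h import *
d=np.load("t0.npz");p={k:d[k] for k in d.files}
q=proj(p,[.4535,.2811,.017]);u,v=np.round(q).astype(int);W=7
g=p["pixels"][v-W:v+W+1,u-W:u+W+1].astype(float).mean(2)
yy,xx=np.mgrid[v-W:v+W+1,u-W:u+W+1]
w=np.clip(190-g,0,None)*(np.hypot(xx-q[0],yy-q[1])<6.0)
P=np.array([[atz(p,(a,b),.017)[:2] for a,b in zip(r1,r2)] for r1,r2 in zip(xx,yy)])
c=(P*w[...,None]).sum((0,1))/w.sum();D=(P-c).reshape(-1,2);C=(D*w.reshape(-1,1)).T@D
e,V=np.linalg.eigh(C);print(c,np.sqrt(e/w.sum()),np.degrees(np.arctan2(V[1,1],V[0,1])))
im=cv2.resize(p["pixels"][v-12:v+13,u-12:u+13,::-1],(500,500),interpolation=cv2.INTER_CUBIC);cv2.imwrite("pics/bu.png",im)
E
python3 bu.py
```

```text
[0.45339941 0.28074796] [0.00284614 0.00556148] -155.59321429173292
```

View pics/bu.png

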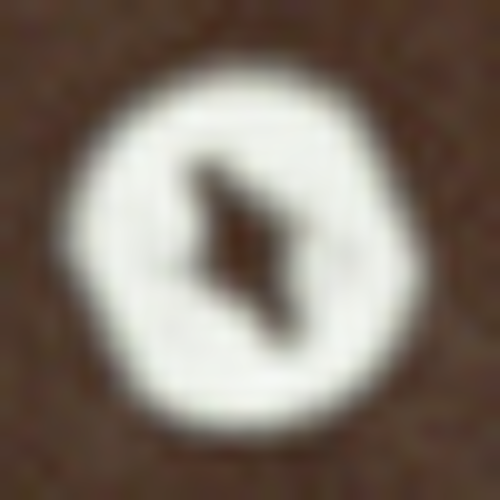

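The slot in the close-up runs from (205,165) to (290,345), so the slot angle is about 24.5° and the jaw goes to 114.5°. The bushing is grey, not purple, with the slot on top. Descending to grip its flats.

```bash
python3 -m inch '[[0.1,-0.55,2,0,0,7.5,8],[0,0,3.5,0,0,0,7],[0,0,3,0,0,0,6],[0,0,0,0,0,0,6],[0,0,0,0,0,0,6]]';python3 -m inch '[[0,0,0,0,0,0,6],[0,0,0,0,0,0,6]]'; python3 -c "
from h import *
go(.4534,.2795,.003,114.5)"
```

```text
clock: 22.7
tcp_pos: [0.4531, 0.2795, 0.031]
orientation: [-0.001, -0.213, 0.977, -0.0]
wrist_force: [-0.2, -0.0, -0.0]
finger_gap: 0.06
clock: 22.9
tcp_pos: [0.4548, 0.2803, 0.0327]
orientation: [0.002, -0.213, 0.977, 0.0]
wrist_force: [0.0, -0.3, 0.2]
finger_gap: 0.06
t 22.9 tcp [0.4548 0.2803 0.0327] jaw 114.65 tilt [0.18 0.08] j6 -0.028 gap 0.06 F [ 0.  -0.3  0.2] M [ 0.01 -0.03  0.09]
shift cm [ 0.17 -0.02  2.97] |d| 2.97 rz 0.15
```

```bash
python3 -m inch '[[0.1,0,1.8,0,0,0,6],[0,0,1.1,0,0,0,6],[0,0,0,0,0,0,6],[0,0,0,0,0,0,6]]'; python3 -m inch '[[0,0,0,0,0,0,3.6],[0,0,0,0,0,0,3.6],[0,0,0,0,0,0,3.6],[0,0,0,0,0,0,3.6]]' 50; python3 -c "
from h import *
go(.4534,.2795,.003,114.5)"
```

```text
clock: 23.3
tcp_pos: [0.4524, 0.2793, 0.0021]
orientation: [-0.0, -0.214, 0.977, 0.0]
wrist_force: [-0.0, 0.6, 1.0]
finger_gap: 0.06
clock: 23.7
tcp_pos: [0.4532, 0.2797, 0.0028]
orientation: [0.001, -0.214, 0.977, 0.0]
wrist_force: [-0.7, -0.5, 5.3]
finger_gap: 0.0388
t 23.7 tcp [0.4532 0.2797 0.0028] jaw 114.67 tilt [0.1  0.05] j6 -0.029 gap 0.0388 F [-0.7 -0.5  5.3] M [-0.06  0.07 -0.01]
shift cm [-0.01 -0.02 -0.02] |d| 0.03 rz 0.17
```

```bash
python3 -m inch '[[0,0,-3,0,0,0,3.6],[0,0,-4.5,0,0,8.3,3.6],[0,0,-4.5,0,0,8.3,3.6],[0,0,-3,0,0,8.3,3.6],[0,0,0,0,0,8.3,3.6]]'; python3 -m inch '[[0,0,0,0,0,8.3,3.6],[0,0,0,0,0,0,3.6]]' 60; python3 -c "
from h import *
go(.462,.063,.15,73)"
```

```text
clock: 24.2
tcp_pos: [0.4552, 0.2805, 0.1569]
orientation: [0.004, 0.077, 0.997, 0.002]
wrist_force: [0.2, 0.4, -1.5]
finger_gap: 0.0389
clock: 24.4
tcp_pos: [0.4522, 0.2792, 0.1519]
orientation: [-0.0, 0.147, 0.989, -0.0]
wrist_force: [-0.4, -0.2, -1.2]
finger_gap: 0.0383
t 24.4 tcp [0.4522 0.2792 0.1519] jaw 73.15 tilt [-0. -0.] j6 0.696 gap 0.0383 F [-0.4 -0.2 -1.2] M [-0.01  0.06 -0.01]
shift cm [ -7.2  -20.41   0.19] |d| 21.64 rz 0.15
```

```bash
python3 -m inch '[[-1,-2.8,0,0,0,0,3.6],[-1.6,-4.5,0,0,0,0,3.6],[-1.6,-4.5,0,0,0,0,3.6],[-1.6,-4.5,0,0,0,0,3.6],[-1.1,-3.1,0,0,0,0,3.6]]'; python3 -m inch '[[-0.3,-1,0,0,0,0,3.6],[0,0,0,0,0,0,3.6],[0,0,0,0,0,0,3.6],[0,0,0,0,0,0,3.6]]'; python3 -c "
from h import *
go(.462,.063,.115,73)"
```

```text
clock: 24.9
tcp_pos: [0.4617, 0.0712, 0.1514]
orientation: [-0.0, 0.145, 0.989, -0.0]
wrist_force: [0.6, 0.6, -0.7]
finger_gap: 0.0387
clock: 25.3
tcp_pos: [0.4621, 0.0644, 0.1517]
orientation: [-0.0, 0.145, 0.989, 0.0]
wrist_force: [0.2, -0.2, -1.4]
finger_gap: 0.0386
t 25.3 tcp [0.4621 0.0644 0.1517] jaw 73.32 tilt [-0.02  0.03] j6 0.257 gap 0.0386 F [ 0.2 -0.2 -1.4] M [ 0.01 -0.01  0.03]
shift cm [-0.03 -0.14  3.67] |d| 3.67 rz 0.32
```

```bash
python3 -m inch '[[-0.03,-0.13,1.6,0,0,0.3,3.6],[0,0,1.4,0,0,0,3.6],[0,0,0.3,0,0,0,3.6],[0,0,0,0,0,0,3.6],[0,0,0,0,0,0,3.6]]'; python3 g.py above3 .462 .063 .11 scene; python3 -c "
from h import *
go(.462,.063,.107,73)"
```

```text
clock: 25.8
tcp_pos: [0.4625, 0.0625, 0.1193]
orientation: [0.0, 0.148, 0.989, 0.0]
wrist_force: [0.0, 0.3, -2.4]
finger_gap: 0.0387
t 25.85 tcp [0.4627 0.0623 0.1195] jaw 72.93 tilt [0.07 0.  ] j6 0.26 gap 0.0383 F [ 0.4  0.2 -0.8] M [-0.01  0.03 -0.04]
shift cm [0.08 0.   0.75] |d| 0.75 rz 72.93
t 25.85 tcp [0.4627 0.0623 0.1195] jaw 72.93 tilt [0.07 0.  ] j6 0.26 gap 0.0383 F [ 0.4  0.2 -0.8] M [-0.01  0.03 -0.04]
shift cm [0.09 0.05 1.25] |d| 1.25 rz -0.07
```

View pics/above3.png

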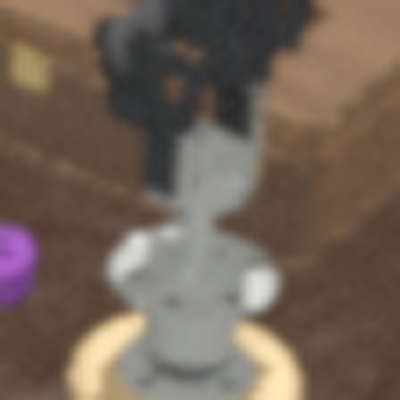

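```bash
python3 -m inch '[[0.06,0,0.7,0,0,0,3.6],[0,0,0.7,0,0,0,3.6],[0,0,0.4,0,0,0,3.6],[0,0,0,0,0,0,3.6],[0,0,0,0,0,0,3.6]]'; python3 -c "
from h import *
go(.462,.063,.098,73)"
```

```text
clock: 26.35
tcp_pos: [0.4615, 0.062, 0.1006]
orientation: [-0.0, 0.149, 0.989, 0.0]
wrist_force: [0.4, 0.1, -1.0]
finger_gap: 0.0388
t 26.35 tcp [0.4615 0.062  0.1006] jaw 72.86 tilt [-0.03  0.01] j6 0.26 gap 0.0388 F [ 0.4  0.1 -1. ] M [-0.01 -0.01 -0.02]
shift cm [-0.02  0.12  0.26] |d| 0.29 rz -0.14
```

```bash
python3 -m inch '[[-0.02,0.1,0.2,0,0,0,3.6],[0,0,0.2,0,0,0,3.6],[0,0,0,0,0,0,3.6]]'; python3 -m inch '[[0,0,0.2,0,0,0,3.6],[0,0,0.1,0,0,0,3.6],[0,0,0,0,0,0,3.6]]'; python3 -c "
from h import *
go(.462,.063,.098,73)"
```

```text
clock: 26.65
tcp_pos: [0.462, 0.0629, 0.0966]
orientation: [-0.0, 0.149, 0.989, 0.0]
wrist_force: [-0.6, -0.6, -1.1]
finger_gap: 0.038
clock: 26.95
tcp_pos: [0.4621, 0.0631, 0.0938]
orientation: [-0.0, 0.149, 0.989, 0.0]
wrist_force: [0.3, 0.7, -1.3]
finger_gap: 0.0383
t 26.95 tcp [0.4621 0.0631 0.0938] jaw 72.88 tilt [0.   0.03] j6 0.262 gap 0.0383 F [ 0.3  0.7 -1.3] M [ 0.2  -0.02 -0.  ]
shift cm [ 0.01 -0.02 -0.42] |d| 0.42 rz -0.12
```

```bash
python3 -m inch '[[0,0,0.15,0,0,0,3.6],[0,0,0.1,0,0,0,3.6],[0,0,0,0,0,0,3.6]]'; python3 -m inch '[[0,0,0.1,0,0,0,3.6],[0,0,0,0,0,0,3.6]]';python3 -m inch '[[0,0,0.1,0,0,0,3.6],[0,0,0,0,0,0,3.6]]'; python3 -c "
from h import *
go(.462,.063,.0903,73)"
```

```text
clock: 27.25
tcp_pos: [0.4619, 0.0635, 0.0911]
orientation: [-0.0, 0.149, 0.989, 0.001]
wrist_force: [0.6, 4.5, -1.1]
finger_gap: 0.0382
clock: 27.45
tcp_pos: [0.4619, 0.0635, 0.0902]
orientation: [-0.0, 0.149, 0.989, 0.001]
wrist_force: [0.0, 5.4, -0.5]
finger_gap: 0.0382
clock: 27.65
tcp_pos: [0.4619, 0.0636, 0.0892]
orientation: [-0.0, 0.149, 0.989, 0.001]
wrist_force: [-0.3, 5.5, -0.0]
finger_gap: 0.0386
t 27.65 tcp [0.4619 0.0636 0.0892] jaw 72.9 tilt [-0.02  0.08] j6 0.262 gap 0.0386 F [-0.3  5.5 -0. ] M [1.09 0.14 0.01]
shift cm [-0.03 -0.05 -0.11] |d| 0.13 rz -0.1
```

```bash
python3 -m inch '[[0.02,0.07,0.1,0,0,0,3.6],[0,0,0,0,0,0,3.6]]'; python3 -m inch '[[0,0,0.1,0,0,0,3.6],[0,0,0,0,0,0,3.6]]'; python3 -c "
from h import *
go(.462,.063,.0848,73)"
```

```text
clock: 27.85
tcp_pos: [0.462, 0.0637, 0.0881]
orientation: [-0.0, 0.149, 0.989, -0.0]
wrist_force: [-0.4, 3.8, -1.1]
finger_gap: 0.0383
clock: 28.05
tcp_pos: [0.4621, 0.0637, 0.0872]
orientation: [-0.0, 0.149, 0.989, 0.0]
wrist_force: [-0.5, 3.4, -0.2]
finger_gap: 0.0381
t 28.05 tcp [0.4621 0.0637 0.0872] jaw 72.87 tilt [-0.    0.01] j6 0.263 gap 0.0381 F [-0.5  3.4 -0.2] M [ 0.75  0.08 -0.02]
shift cm [-0.01 -0.07  0.24] |d| 0.25 rz -0.13
```

```bash
python3 -m inch '[[0,0.05,0.1,0,0,0,3.6],[0,0,0,0,0,0,3.6]]'; python3 -m inch '[[0,0,0.1,0,0,0,3.6],[0,0,0,0,0,0,3.6]]'; python3 -m inch '[[0,0,0.1,0,0,0,3.6],[0,0,0,0,0,0,3.6]]'; python3 -c "
from h import *
go(.462,.063,.0848,73)"
```

```text
clock: 28.25
tcp_pos: [0.4622, 0.0638, 0.0862]
orientation: [-0.0, 0.149, 0.989, -0.0]
wrist_force: [-1.3, 2.8, -0.1]
finger_gap: 0.0385
clock: 28.45
tcp_pos: [0.4622, 0.0638, 0.0852]
orientation: [-0.0, 0.149, 0.989, -0.0]
wrist_force: [-0.1, 1.1, -1.2]
finger_gap: 0.038
clock: 28.65
tcp_pos: [0.4623, 0.0639, 0.0844]
orientation: [0.0, 0.149, 0.989, -0.0]
wrist_force: [-1.6, -0.6, 1.4]
finger_gap: 0.0383
t 28.65 tcp [0.4623 0.0639 0.0844] jaw 72.86 tilt [ 0.   -0.03] j6 0.264 gap 0.0383 F [-1.6 -0.6  1.4] M [0.1  0.28 0.04]
shift cm [-0.   -0.09 -0.04] |d| 0.1 rz -0.14
```

The slot has dropped over the pin and the bushing has landed on the wheel. Pressing against the spring.

```bash
python3 -m inch '[[0,0,0.2,0,0,0,3.6],[0,0,0.15,0,0,0,3.6],[0,0,0,0,0,0,3.6]]'; python3 -m inch '[[0,0,0.2,0,0,0,3.6],[0,0,0.15,0,0,0,3.6],[0,0,0,0,0,0,3.6]]'; python3 -c "
from h import *
go(.462,.063,.077,73)"
```

```text
clock: 28.95
tcp_pos: [0.4623, 0.0639, 0.0811]
orientation: [0.0, 0.149, 0.989, -0.0]
wrist_force: [-3.1, 0.3, 5.2]
finger_gap: 0.0386
clock: 29.25
tcp_pos: [0.4623, 0.0639, 0.078]
orientation: [0.0, 0.149, 0.989, -0.0]
wrist_force: [-2.7, 0.1, 7.6]
finger_gap: 0.0387
t 29.25 tcp [0.4623 0.0639 0.078 ] jaw 72.86 tilt [ 0.03 -0.03] j6 0.265 gap 0.0387 F [-2.7  0.1  7.6] M [0.   0.74 0.01]
shift cm [ 0.01 -0.09  0.1 ] |d| 0.13 rz -0.14
```

```bash
python3 -m inch '[[0.03,0,0.12,0,0,0,3.6],[0,0,0,0,0,0,3.6]]'; python3 -m inch '[[0,0,0,0,0,-4,3.6],[0,0,0,0,0,-4,3.6],[0,0,0,0,0,0,3.6]]'; python3 -c "
from h import *
go(.462,.063,.077,73)"
```

```text
clock: 29.45
tcp_pos: [0.4623, 0.0639, 0.077]
orientation: [0.001, 0.149, 0.989, -0.0]
wrist_force: [-4.4, -0.9, 9.5]
finger_gap: 0.0382
clock: 29.75
tcp_pos: [0.4624, 0.064, 0.077]
orientation: [0.001, 0.079, 0.997, -0.0]
wrist_force: [-3.6, -0.2, 9.2]
finger_gap: 0.0381
t 29.75 tcp [0.4624 0.064  0.077 ] jaw 80.95 tilt [ 0.07 -0.03] j6 0.124 gap 0.0381 F [-3.6 -0.2  9.2] M [0.08 0.74 0.09]
shift cm [ 0.02 -0.11  0.  ] |d| 0.11 rz 7.95
```

```bash
python3 -m inch '[[0.03,0,0,0,0,-6,3.6],[0,0,0,0,0,-6,3.6],[0,0,0,0,0,-6,3.6],[0,0,0,0,0,-6,3.6],[0,0,0,0,0,0,3.6]]'; python3 -c "
from h import *
go(.462,.063,.077,133)"
```

```text
clock: 30.25
tcp_pos: [0.4624, 0.0642, 0.0771]
orientation: [0.001, -0.131, 0.991, -0.0]
wrist_force: [-3.2, 1.3, 8.7]
finger_gap: 0.0384
t 30.25 tcp [0.4624 0.0642 0.0771] jaw 105.0 tilt [ 0.1  -0.01] j6 -0.296 gap 0.0384 F [-3.2  1.3  8.7] M [0.16 0.59 0.11]
shift cm [ 0.07 -0.11  0.01] |d| 0.13 rz -28.0
```

```bash
python3 -m inch '[[0.03,0,0,0,0,-7,3.6],[0,0,0,0,0,-7,3.6],[0,0,0,0,0,-7,3.6],[0,0,0,0,0,-7,3.6],[0,0,0,0,0,0,3.6]]'; python3 -c "
from h import *
go(.462,.063,.077,133)"
```

```text
clock: 30.75
tcp_pos: [0.4622, 0.0643, 0.0771]
orientation: [0.001, -0.367, 0.93, -0.0]
wrist_force: [-1.7, 1.8, 9.7]
finger_gap: 0.0384
t 30.75 tcp [0.4622 0.0643 0.0771] jaw 133.03 tilt [0.12 0.02] j6 -0.785 gap 0.0384 F [-1.7  1.8  9.7] M [0.31 0.61 0.06]
shift cm [ 0.1  -0.09  0.01] |d| 0.13 rz 0.03
```

Turned 60°. Letting it rise slowly and feeling whether the pin enters the groove: TCP should reach about 80.8 mm if locked, against about 78 mm if blocked.

```bash
python3 -m inch '[[0,0,-0.1,0,0,0,3.6],[0,0,0,0,0,0,3.6]]'; python3 -m inch '[[0,0,-0.1,0,0,0,3.6],[0,0,0,0,0,0,3.6]]'; python3 -m inch '[[0,0,-0.1,0,0,0,3.6],[0,0,0,0,0,0,3.6]]'; python3 -c "
from h import *
go(.462,.063,.0808,133)"
```

```text
clock: 30.95
tcp_pos: [0.4622, 0.0643, 0.078]
orientation: [0.001, -0.366, 0.931, -0.0]
wrist_force: [-2.7, 1.5, 8.3]
finger_gap: 0.0388
clock: 31.15
tcp_pos: [0.4622, 0.0643, 0.0789]
orientation: [0.001, -0.366, 0.931, -0.0]
wrist_force: [-1.8, 1.3, 7.9]
finger_gap: 0.0382
clock: 31.35
tcp_pos: [0.4621, 0.0643, 0.0798]
orientation: [0.001, -0.366, 0.931, -0.0]
wrist_force: [-1.1, 1.1, 6.7]
finger_gap: 0.0383
t 31.35 tcp [0.4621 0.0643 0.0798] jaw 132.88 tilt [0.1  0.02] j6 -0.783 gap 0.0383 F [-1.1  1.1  6.7] M [0.3  0.39 0.05]
shift cm [ 0.1  -0.09 -0.1 ] |d| 0.16 rz -0.12
```

```bash
python3 -m inch '[[0,0,-0.1,0,0,0,3.6],[0,0,0,0,0,0,3.6]]'; python3 -m inch '[[0,0,-0.1,0,0,0,3.6],[0,0,0,0,0,0,3.6]]'; python3 -c "
from h import *
go(.462,.063,.0808,133)"
```

```text
clock: 31.55
tcp_pos: [0.4621, 0.0643, 0.0807]
orientation: [0.001, -0.366, 0.931, -0.0]
wrist_force: [-1.0, 0.8, 6.3]
finger_gap: 0.0383
clock: 31.75
tcp_pos: [0.462, 0.0642, 0.0811]
orientation: [0.001, -0.365, 0.931, -0.0]
wrist_force: [1.3, 1.1, 1.5]
finger_gap: 0.0383
t 31.75 tcp [0.462  0.0642 0.0811] jaw 132.87 tilt [0.07 0.01] j6 -0.783 gap 0.0383 F [1.3 1.1 1.5] M [ 0.38 -0.25  0.03]
shift cm [ 0.09 -0.09  0.03] |d| 0.13 rz -0.13
```

```bash
python3 -m inch '[[0,0,0,0,0,-3,3.6],[0,0,0,0,0,0,3.6]]'; python3 -c "
from h import *
go(.462,.063,.0808,133)";python3 -m inch '[[0,0,0,0,0,6,3.6],[0,0,0,0,0,0,3.6]]';python3 -c "
from h import *
go(.462,.063,.0808,133)"; python3 -m inch '[[0,0,0,0,0,-3,3.6],[0,0,0,0,0,0,3.6]]'; 
```

```text
clock: 31.95
tcp_pos: [0.4618, 0.064, 0.0811]
orientation: [0.0, -0.39, 0.921, -0.0]
wrist_force: [1.0, 0.3, 1.4]
finger_gap: 0.0386
t 31.95 tcp [0.4618 0.064  0.0811] jaw 135.87 tilt [ 0.04 -0.02] j6 -0.835 gap 0.0386 F [1.  0.3 1.4] M [ 0.11 -0.25  0.06]
shift cm [ 0.06 -0.08  0.03] |d| 0.1 rz 2.87
clock: 32.15
tcp_pos: [0.4616, 0.0638, 0.0811]
orientation: [0.0, -0.34, 0.94, -0.0]
wrist_force: [0.1, -0.3, 0.6]
finger_gap: 0.0385
t 32.15 tcp [0.4616 0.0638 0.0811] jaw 129.77 tilt [ 0.02 -0.04] j6 -0.729 gap 0.0385 F [ 0.1 -0.3  0.6] M [-0.15 -0.18 -0.11]
shift cm [ 0.02 -0.09  0.03] |d| 0.09 rz -3.23
clock: 32.35
tcp_pos: [0.4615, 0.0639, 0.0811]
orientation: [-0.0, -0.366, 0.931, -0.0]
wrist_force: [0.2, -0.8, 0.5]
finger_gap: 0.0383
```

```bash
python3 -m inch '[[0,0,0,0,0,0,4.2],[0,0,0,0,0,0,5],[0,0,0,0,0,0,6],[0,0,-1,0,0,0,6],[0,0,-3,0,0,0,6.5]]'; python3 -m inch '[[0,0,-4,0,0,0,7],[0,0,-3,0,0,0,8],[0,0,0,0,0,0,8],[0,0,0,0,0,0,8]]'; python3 g.py locked .462 .063 .085 scene; python3 -c "
from h import *
go(.462,.25,.25,133)"
```

```text
clock: 32.85
tcp_pos: [0.4591, 0.0643, 0.1197]
orientation: [-0.003, -0.365, 0.931, 0.001]
wrist_force: [0.0, -1.1, 0.1]
finger_gap: 0.0656
clock: 33.25
tcp_pos: [0.462, 0.0642, 0.1922]
orientation: [0.001, -0.365, 0.931, -0.0]
wrist_force: [-0.7, -0.1, -0.1]
finger_gap: 0.0802
t 33.3 tcp [0.4612 0.0642 0.1911] jaw 132.87 tilt [0.01 0.  ] j6 -0.783 gap 0.0801 F [-0.9 -0.  -0.8] M [-0.04  0.04  0.  ]
shift cm [ 0.06 -0.18  7.91] |d| 7.91 rz -47.13
t 33.3 tcp [0.4612 0.0642 0.1911] jaw 132.87 tilt [0.01 0.  ] j6 -0.783 gap 0.0801 F [-0.9 -0.  -0.8] M [-0.04  0.04  0.  ]
shift cm [-12.7   13.56  -5.89] |d| 19.49 rz -0.13
```

View pics/locked.png

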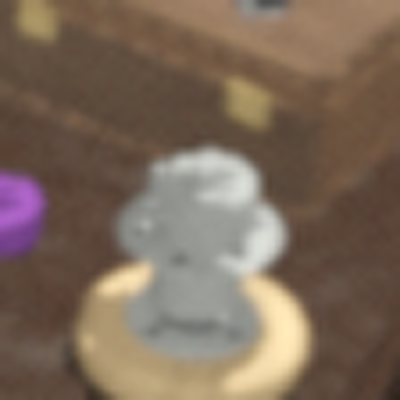

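The full stack sits on the axle, with the bushing on top at crop (205,190). I'm clearing the arm for a view from above and a height check.

```bash
python3 -m inch '[[-1.5,1.5,-1.5,0,0,0,8],[-2.8,3,-1.5,0,0,0,8],[-2.8,3,-1,0,0,0,8],[-2.8,3,0,0,0,0,8],[-2.8,3,0,0,0,0,8]]'; python3 -m inch '[[0,0,0,0,0,0,8],[0,0,0,0,0,0,8],[0,0,0,0,0,0,8]]'; cat > fin.py <<'E'
from h import *
out=[]
for n in("top","scene"):
    p=vision.read_camera(n);C=cloud(p)
    bx=(.462,.0652) if n=="top" else (.464,.059)
    d=np.hypot(C[...,0]-bx[0],C[...,1]-bx[1])
    def z(a,b,lo,hi):
        m=(d>a)&(d<b)&(C[...,2]>lo)&(C[...,2]<hi); return m.sum(),np.round(np.nanmedian(C[...,2][m])*1e3,2)
    print(n,"wood22",z(.034,.046,.015,.03),"flange/wheel",z(.025,.033,.05,.08),"bush top 95",z(.013,.02,.088,.1),"table",z(.056,.07,-.01,.01))
    q=proj(p,[bx[0],bx[1],.095]);u,v=np.round(q).astype(int);W=16
    out.append(cv2.resize(p["pixels"][v-W:v+W,u-W:u+W,::-1],(400,400),interpolation=cv2.INTER_CUBIC))
    save(p,"fin_"+n+".png",None,1.5)
cv2.imwrite("pics/fin.png",np.hstack(out)); s=get_state();print(s["clock"],s["tcp_pos"])
E
python3 fin.py
```

```text
clock: 33.8
tcp_pos: [0.4618, 0.2508, 0.23]
orientation: [-0.001, -0.365, 0.931, 0.0]
wrist_force: [0.7, -0.6, 1.2]
finger_gap: 0.0797
clock: 34.1
tcp_pos: [0.462, 0.2486, 0.2301]
orientation: [-0.001, -0.365, 0.931, -0.0]
wrist_force: [0.4, -1.3, -0.4]
finger_gap: 0.0801
top wood22 (np.int64(308), np.float64(20.1)) flange/wheel (np.int64(221), np.float64(68.68)) bush top 95 (np.int64(117), np.float64(93.49)) table (np.int64(772), np.float64(-1.27))
scene wood22 (np.int64(150), np.float64(22.78)) flange/wheel (np.int64(81), np.float64(70.73)) bush top 95 (np.int64(39), np.float64(95.69)) table (np.int64(273), np.float64(0.73))
34.2 [0.46245969 0.24824485 0.23071542]
```

View pics/fin.png

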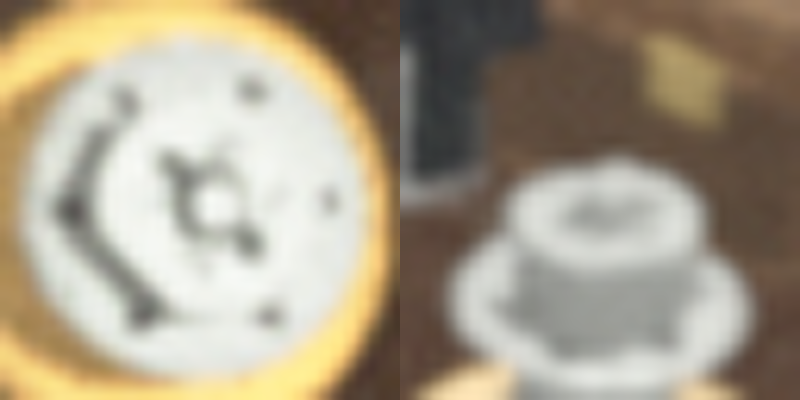

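View pics/fin_top.png

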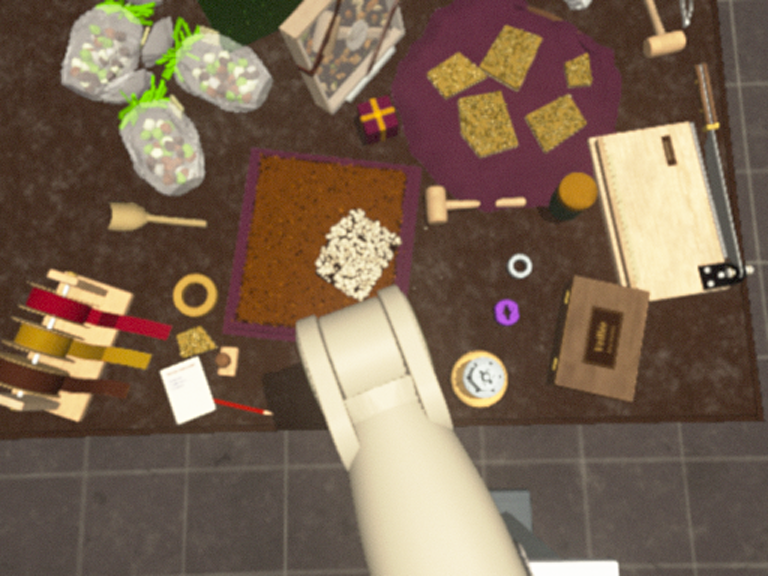

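The view from above shows the slot running from (165,160) to (250,245), about 45° in world, which is 60° off the pin. With the cameras' own table bias removed, the plate top is at about 95.0 mm, and 95.0 is the locked height (99 would be unlocked). The short sleeve at (519,266) and the bystanders have not moved.

```bash
python3 -c "
from workcell import workorder,get_state
print(workorder.hand_in()); print(get_state()['clock'])"
```

```text
the job is handed in; nothing more can be done
None
the job is handed in; nothing more can be done
```

The roller is back together and locked, and I handed the job in at about 34 s; the hand-in reports no verdict. I threaded on the tall sleeve, then the wheel, then the grey bushing. The slot dropped over the pin on the first try with the pin taken at about -17° from x. I then pressed the bushing down about 7.5 mm, turned it 60° and let it rise until it stopped hard in the groove.

**Last checks:**
- **Height:** the bushing's plate top measured about 95.0 mm in both cameras after removing their table bias of -1.3 and +0.7 mm. That matches the locked height.
- **Slot:** it stands at roughly 45°, about 60° from the pin.
- **Contact force:** the wrist force never read above about 10 N while parts were on the axle.
- **Surroundings:** the arm was clear, and the short sleeve and the bystanders in view (mallet, tin, offcut, stamp) looked unmoved. I judged that by eye, without measuring.

**What disagreed or went wrong:**
- **Cameras:** they differed by 3 to 7 mm in y, mostly along the scene camera's line of sight. I corrected this against the gripped sleeve.
- **Twist test:** turning the bushing ±3° in the groove met almost no torque. That is within the groove's play, so the lock rests on the height readings.
- **Detour:** I made one 10 cm move in the wrong direction, over free space. A side force of about 4 N showed on the wrist then; I took it for braking and did not look into it further.

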